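Make up the run kit and the dark-control kit

TASK

Make up two sample kits for the UV reactor. White tray: the clear bottle with the red cap and the yellow dose logger, one in each compartment. Blue tray: stand the blue-capped vial in the open canister, close the canister lid over it right down on the flange and turn it so that its bar lines up with the red marks, and put the amber bottle in the free compartment beside it; everything upright, the glass set down gently and never dropped, and the green-capped vial and the red hose cap left where they are.

Things in the scene. Friction and masses are not known exactly. Their poses are not given: they have to be found in the camera images.
- white_tray: White plastic kit tray, fixed to the bench, 102 x 182 mm (its x, y) and 14 mm high, walls 4 mm, floor 4 mm thick. A low divider along its x axis at y = 0 makes two equal compartments, each 94 mm (x) by 85 mm (y), centred at y = +45 and y = -45 mm. Origin: centre of its underside, z up.
- blue_tray: Blue kit tray, fixed to the bench, same outer size: 102 x 182 mm (its x, y), 14 mm high, walls and floor 4 mm. A divider at y = +9 mm separates the canister's compartment (94 x 94 mm, centred at y = -40 mm, holding the canister base) from the free bottle compartment (94 x 76 mm, centred at x = 0, y = +49 mm). Origin: centre of its underside, z up.
- canister_base: Open metal canister bottom, bolted into the blue tray. Flange 88 mm across, 10 mm high, red marks on it 40 mm out along its +x and -x. Neck 54 mm outside, 46 mm inside, rounded rim 30 mm up; inner floor 6 mm up. Outside the neck two lugs at +y and -y, 44 degrees wide, out to radius 31 mm, 21 to 26 mm up. Origin: centre of underside (4 mm above the bench), z up.
- canister_lid: Steel shell open below, 72 mm across, 62 tall (inside 66, 58 deep). On top a black bar with red ends along its x: 54 long, 12 wide, 20 high. 0.22 kg. Origin: rim centre, z up. Inner lugs at +-y, as on the base: it goes down (2 mm play, rim on flange, origin 10 mm above the base's) only with bar across the marks (+-35 deg), then turns freely either way, no stop, to lock with bar along the marks.
- blue_vial: Small clear-glass vial with a blue cap, diameter 28 mm, 58 mm tall; glass straight up to 41 mm, cap 25 mm across from 44.5 mm up. It stands in the canister base with 9 mm to spare all round, 34 mm of it above the neck. Origin: centre of its underside, z up.
- clear_bottle: Clear-glass sample bottle with a ribbed red screw cap and a white label, diameter 44 mm, 82 mm tall; straight up to 54 mm, cap 35 mm across. About 0.13 kg. Origin: centre of its underside, z up.
- amber_bottle: Amber (brown) glass bottle with a white screw cap and a white label, diameter 44 mm, 80 mm tall; straight up to 54 mm, cap 29 mm across. About 0.13 kg. Origin: centre of its underside, z up.
- dose_logger: UV dose logger: a yellow upright puck with a black top and a round white window, diameter 40 mm (36 mm above 34 mm), 40 mm tall. Origin: centre of its underside, z up.
- green_vial: Spare vial, like the blue one (28 mm across, 58 mm tall) but with a green cap. Not wanted; stays where it is. Origin: centre of its underside, z up.
- hose_cap: Hose connection cap: a ribbed red disc 46 mm across and 22 mm high with a white hose barb standing on it, 56 mm tall in all. Not wanted; stays where it is. Origin: centre of its underside, z up.
There are look-alikes about, which are no part of the job. Of the things like the canister_lid, leave any that is purple; of the rest the larger one is meant.

How it is judged:
At the end, for the whole second after the job is handed in: Clear bottle and logger stand in different white compartments, amber bottle in the free blue one, each on the floor, within 0.1 rad of upright. Vial stands in the canister (13 mm of its axis); lid down on the flange within 3 mm, 6 mm of the axis, bar within 0.3 rad of the red marks. All at rest (((x of clear_bottle in the frame of white_tray between -0.03 and 0.03 m and y of clear_bottle in the frame of white_tray between 0.018 and 0.071 m and z of clear_bottle in the frame of white_tray between 0.001 and 0.008 m and angle between each of clear_bottle, dose_logger's own z axis and vertical below 0.1 rad and x of dose_logger in the frame of white_tray between -0.03 and 0.03 m and y of dose_logger in the frame of white_tray between -0.071 and -0.018 m and z of dose_logger in the frame of white_tray between 0.001 and 0.008 m) or (x of clear_bottle in the frame of white_tray between -0.03 and 0.03 m and y of clear_bottle in the frame of white_tray between -0.071 and -0.018 m and z of clear_bottle in the frame of white_tray between 0.001 and 0.008 m and angle between each of clear_bottle, dose_logger's own z axis and vertical below 0.1 rad and x of dose_logger in the frame of white_tray between -0.03 and 0.03 m and y of dose_logger in the frame of white_tray between 0.018 and 0.071 m and z of dose_logger in the frame of white_tray between 0.001 and 0.008 m)) and x of amber_bottle in the frame of blue_tray between -0.03 and 0.03 m and y of amber_bottle in the frame of blue_tray between 0.029 and 0.069 m and z of amber_bottle in the frame of blue_tray between 0.001 and 0.008 m and angle between amber_bottle's own z axis and vertical below 0.1 rad and horizontal distance between blue_vial and canister_base below 0.013 m and z of blue_vial in the frame of canister_base between 0.003 and 0.01 m and angle between blue_vial's own z axis and vertical below 0.12 rad and horizontal distance between canister_lid and canister_base below 0.006 m and z of canister_lid in the frame of canister_base between 0.007 and 0.013 m and angle between canister_lid's own z axis and vertical below 0.06 rad and angle between the x axis of canister_lid and the x axis of canister_base, either way round below 0.3 rad and linear speed of each of clear_bottle, amber_bottle, dose_logger, blue_vial, canister_lid below 0.02 m/s and angular speed of each of clear_bottle, amber_bottle, dose_logger, blue_vial, canister_lid below 0.3 rad/s); the robot touches nothing.
It fails at once if the green-capped vial is pushed more than 25 mm away or knocked over (distance of green_vial from where it was at the start of the episode above 0.025 m or angle between green_vial's own z axis and vertical above 0.5 rad).
It fails at once if the red hose cap is pushed more than 25 mm away or knocked over (distance of hose_cap from where it was at the start of the episode above 0.025 m or angle between hose_cap's own z axis and vertical above 0.5 rad).
It fails at once if the clear bottle is dropped: out of the fingers and moving faster than 0.7 m/s (linear speed of clear_bottle above 0.7 m/s and contact force between the fingers and clear_bottle below 0.01 N).
It fails at once if the amber bottle is dropped: out of the fingers and moving faster than 0.7 m/s (linear speed of amber_bottle above 0.7 m/s and contact force between the fingers and amber_bottle below 0.01 N).
It fails at once if the blue-capped vial is dropped: out of the fingers and moving faster than 0.7 m/s (linear speed of blue_vial above 0.7 m/s and contact force between the fingers and blue_vial below 0.01 N).
It also fails if it takes over 131 s, if anything falls off the work surface, if the arm or the gripper's body presses on something with over 40 N, if the wrist force passes 120 N, or if a joint passes its speed limit or range.

ROBOT

A 6-joint arm with a two-finger parallel gripper is mounted at the origin on the work surface. World frame = base frame: x ahead of the robot, y to its left, z up, the work surface at z = 0. Lengths are in m, angles in rad, forces in N, time in s.
With the tool pointing down it reaches from about 0.35 to 0.85 m from the base axis. Payload 8.1 kg.
Tool frame: the origin (TCP) lies at the very end of the fingers, on their centre line; the grasp point (between the pads) lies 19 mm behind it; z points along the fingers, y is the direction in which the jaws open and shut (so a half turn about z gives the same grasp; the last joint's range is limited). The gripper opens to 93 mm and grips with 3 to 60 N. Pads are 15 mm wide; open, the fingers measure 128 mm over their backs; the gripper's body (75 mm by 188 mm) begins 65 mm behind the grasp point.
Start: joints at [1.232, 0.13, 1.488, -0, 1.523, -0.085], TCP at [0.151, 0.581, 0.181] pointing down, gripper open.
Joint ranges: [-2.96, 2.96], [-0.89, 2.26], [0.02, 2.5], [-1.34, 4.48], [0, 2.73], [-2.66, 2.66]. Speed limits (rad/s): [2.39, 2.39, 2.79, 3.14, 3.14, 3.14].

INTERFACE

Orientations are given as a unit quaternion [w, x, y, z].
In Python, from bench import env, cams, job gives the robot as it stands.
- The arm moves only by the shell command python3 -m jog 'ROWS' [FORCE]. ROWS is JSON, a list of rows, each a list of 5 numbers: the opening, from 0 (shut) to 1 (fully open), then the shift along the tool's x, y, z in m, then the turn about the tool's z in degrees. A call has exactly 5 rows; each row is the pose to reach, as a shift and turn from the pose measured when the call began, along the tool's axes at that moment; what a row does not reach only later rows make up. A row lasts 1/12 s, in which the tool goes at most 41.7 mm and 7.16 degrees, less where a joint would pass 70% of its speed; a pose out of reach is approached as far as the arm can. A call with a gripper value outside its range is refused whole. The fingers move at their own pace and stop on an object; FORCE is the grip in N (left out, the last holds). Time passes only in rows, so rows that repeat a pose let the fingers close, or fill a call up. It gives the time, the measured TCP pose, the force and the opening at its end, in the units of the state.
- env.sense(): the state, without advancing time (a new reading comes with each control period).
- cams.capture(name): name is "scene" or "side" or "wrist"; returns a dict with "frame" (420x560x3 uint8, blue, green, red), "z_map" (420x560 float32, m along the optical axis (not along the pixel's ray), 0 where there is no reading), "vertical_fov" (degrees; the focal length in pixels is half the picture's height over the tangent of half this angle, whatever the lens; pixels are square), "cx", "cy" (the principal point, pixels), "origin" and "rotation" of the camera in the world. Camera axes: x right, y down, z forward; pixel columns grow to the right and rows downward; lengths in m; the calibration is good to about 2 mm. A picture is of the moment at which its call begins.
- job.close_job(): hands the job in, once; it reports no verdict.
The state is a dict: "t": time; "joint_pos": joint angles; "qd": joint speeds; "tau": joint torques, N m; "tool_pos": TCP position; "tool_rot": TCP orientation; "ft_force": force on the tool from outside, world axes, zero at the start; "moment": the same for the moment, N m; "finger_gap": finger opening in m.
Only numpy, scipy, OpenCV 4.12 (cv2) and the standard library are available. Lean on these libraries where they do the work, as an engineer would, in place of code of your own. Each camera call takes 0.05 s, during which the arm holds its last target. There are 200 camera calls.

## Working session

There is one attempt and no reset: what is moved stays moved. The work goes in short steps, Python scripts to look and compute and a shell command to move; the robot and the scene stay as the last step left them, time stands still between calls to the robot, and variables do not carry over. Pictures are saved under pics/ and viewed, about 12 in all and at most 16, crops included, and the job is handed in when it is done.

```bash
ls; mkdir -p pics; cat > h.py <<'E'
import numpy as np, cv2
from bench import env, cams, job
def cap(n):
    c=cams.capture(n); f=210/np.tan(np.radians(c["vertical_fov"])/2)
    z=c["z_map"]; v,u=np.mgrid[:420,:560]
    P=np.stack([(u-c["cx"])/f*z,(v-c["cy"])/f*z,z],-1)@np.array(c["rotation"]).T+np.array(c["origin"])
    P[z==0]=np.nan
    return c,P
E
python3 - <<'E'
from h import *
print(env.sense())
for n in ("scene","side"):
    c,P=cap(n); cv2.imwrite(f"pics/{n}0.png",c["frame"]); np.savez(f"{n}0.npz",P=P,f=c["frame"])
    print(n,c["origin"],np.round(c["rotation"],3).tolist(),c["vertical_fov"],c["cx"],c["cy"])
E
```

```text
pics
{'t': 0.0, 'joint_pos': array([ 1.23162962e+00,  1.31162136e-01,  1.48927717e+00,  2.16883749e-05,
        1.52297534e+00, -8.54063738e-02]), 'qd': array([ 0.00085247,  0.00039726, -0.00132147,  0.00063996,  0.00129882,
       -0.00044137]), 'tau': array([ 2.37862423e-04, -5.59842181e+01, -4.91763747e+01,  7.71148154e-02,
        3.51200905e-02, -1.54375148e-04]), 'tool_pos': array([0.15039013, 0.5801952 , 0.17958808]), 'tool_rot': array([-2.02531396e-04,  1.26540478e-01,  9.91961026e-01, -8.88265093e-04]), 'ft_force': array([-0.82000137,  0.18454456, -0.66456608]), 'moment': array([ 0.04424899, -0.06997096, -0.03907674]), 'finger_gap': 0.09273473869095951}Traceback (most recent call last):
  File "<stdin>", line 4, in <module>
  File "h.py", line 6, in cap
    P=np.stack([(u-c["cx"])/f*z,(v-c["cy"])/f*z,z],-1)@np.array(c["rotation"]).T+np.array(c["origin"])
      ~~~~~~~~~~~~~~~~~~~~~~~~~~~~~~~~~~~~~~~~~~~~~~~~^~~~~~~~~~~~~~~~~~~~~~~~~~
ValueError: matmul: Input operand 1 has a mismatch in its core dimension 0, with gufunc signature (n?,k),(k,m?)->(n?,m?) (size 4 is different from 3)
```

```bash
cat > h.py <<'E'
import numpy as np, cv2
from scipy.spatial.transform import Rotation as R
from bench import env, cams, job
def rot(q): return R.from_quat(np.roll(q,-1)).as_matrix()
def cap(n):
    c=cams.capture(n); f=210/np.tan(np.radians(c["vertical_fov"])/2); c["f"]=f
    z=c["z_map"]; v,u=np.mgrid[:420,:560]
    P=np.stack([(u-c["cx"])/f*z,(v-c["cy"])/f*z,z],-1)@rot(c["rotation"]).T+np.array(c["origin"])
    P[z==0]=np.nan
    return c,P
E
python3 - <<'E'
from h import *
for n in ("scene","side"):
    c,P=cap(n); cv2.imwrite(f"pics/{n}0.png",c["frame"]); np.savez(f"{n}0.npz",P=P,f=c["frame"])
    print(n,c["origin"],np.round(rot(c["rotation"]),3).tolist(),c["vertical_fov"],c["cx"],c["cy"])
    # height map top view
    m=np.isfinite(P[...,0]); print(np.nanmin(P[m],0),np.nanmax(P[m],0))
a=[cv2.imread(f"pics/{n}0.png") for n in ("scene","side")]
E
```

```text
scene [ 0.98633953 -0.49380709  0.5928733 ] [[0.769, 0.418, -0.484], [0.64, -0.497, 0.587], [0.005, -0.761, -0.649]] 55.15387255926392 282.0317487348935 211.0195501563099
[-1.65274762 -0.56125395 -0.76495622] [1.32408968 1.82786909 0.37949527]
side [0.48580107 0.64674977 0.43181934] [[-0.984, -0.092, 0.154], [-0.179, 0.509, -0.842], [-0.001, -0.856, -0.517]] 54.4725336900768 283.9789936926032 213.23602094229307
[-0.39126727 -1.9071423  -0.76521006] [1.86953342 0.43888629 0.32556893]
```

View pics/scene0.png

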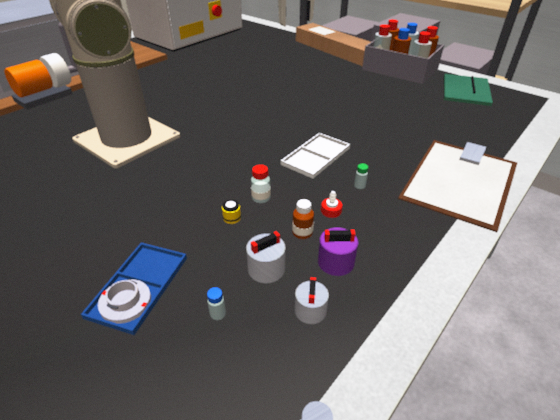

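View pics/side0.png

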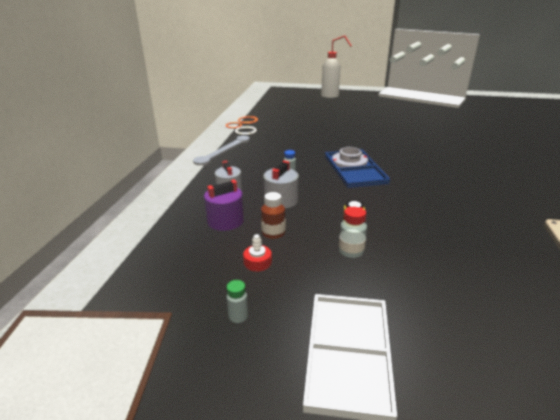

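```bash
python3 - <<'E'
from h import *
for n,px in (("scene",[(125,140),(260,175),(230,205),(302,208),(265,245),(337,235),(312,290),(215,295),(333,200),(362,170),(317,155),(135,285),(125,290),(300,50),(450,230),(50,250)]),("side",[(355,215),(274,200),(282,175),(224,192),(237,290),(350,350),(350,160),(450,300)])):
    d=np.load(f"{n}0.npz")
    for u,v in px: print(n,u,v,np.round(d["P"][v,u],3),d["f"][v,u])
E
```

```text
scene 125 140 [ 0.057 -0.034  0.034] [80 88 99]
scene 260 175 [0.486 0.035 0.077] [ 13  18 146]
scene 230 205 [ 0.474 -0.05   0.038] [254 253 253]
scene 302 208 [0.628 0.002 0.08 ] [200 202 208]
scene 265 245 [ 0.636 -0.117  0.074] [17 19 22]
scene 337 235 [ 0.724 -0.017  0.08 ] [25 24 28]
scene 312 290 [ 0.758 -0.138  0.064] [44 43 46]
scene 215 295 [ 0.64  -0.245  0.059] [251 148  58]
scene 333 200 [0.635 0.107 0.039] [190 202 212]
scene 362 170 [0.634 0.226 0.056] [ 46 100  27]
scene 317 155 [0.471 0.277 0.005] [194 194 198]
scene 135 285 [ 0.5   -0.309  0.034] [235 224 227]
scene 125 290 [ 0.476 -0.32   0.011] [213 195 199]
scene 300 50 [-0.076  0.907  0.001] [59 57 59]
scene 450 230 [0.862 0.226 0.001] [236 236 236]
scene 50 250 [ 0.262 -0.356  0.001] [57 57 60]
side 355 215 [0.474 0.059 0.08 ] [ 60  63 231]
side 274 200 [0.617 0.027 0.077] [175 181 184]
side 282 175 [ 0.628 -0.11   0.06 ] [135 131 126]
side 224 192 [ 0.721 -0.007  0.065] [55 46 54]
side 237 290 [0.624 0.245 0.057] [ 93 178  79]
side 350 350 [0.467 0.278 0.008] [151 159 162]
side 350 160 [ 0.493 -0.309  0.019] [114 117 123]
side 450 300 [ 0.321  0.148 -0.001] [59 64 65]
```

```bash
cat > m.py <<'E'
from h import *
from scipy.optimize import least_squares
S={n:np.load(f"{n}0.npz") for n in ("scene","side")}
def circ(c0,r,z0,z1,w=0.012):
    out=[]
    for n in S:
        P=S[n]["P"].reshape(-1,3); d=np.hypot(P[:,0]-c0[0],P[:,1]-c0[1])
        out.append(P[(d<r+w)&(P[:,2]>z0)&(P[:,2]<z1)])
    def fit(Q):
        if len(Q)<8: return None
        s=least_squares(lambda c:np.hypot(Q[:,0]-c[0],Q[:,1]-c[1])-r,c0,loss="soft_l1",f_scale=.001)
        return np.round(s.x,4).tolist()+[len(Q),round(float(np.sqrt(np.mean(s.fun**2)))*1000,1)]
    return [fit(out[0]),fit(out[1]),fit(np.vstack(out))]
def top(c0,r,z0,z1):
    o=[]
    for n in S:
        P=S[n]["P"].reshape(-1,3); d=np.hypot(P[:,0]-c0[0],P[:,1]-c0[1])
        Q=P[(d<r)&(P[:,2]>z0)&(P[:,2]<z1)]
        o.append((np.round((np.nanmin(Q,0)+np.nanmax(Q,0))/2,4)[:2].tolist(),len(Q)) if len(Q) else None)
    return o
for k,c,r,h,H in (("clear",(.48,.047),.022,.054,.082),("amber",(.622,.014),.022,.054,.08),("logger",(.47,-.045),.02,.034,.04),("bvial",(.64,-.24),.014,.041,.058),("gvial",(.63,.235),.014,.041,.058),("lid",(.63,-.114),.036,.058,.062),("smalllid",(.758,-.138),.03,.04,.06),("purple",(.722,-.012),.036,.058,.062),("hose",(.63,.105),.023,.018,.022)):
    print(k,circ(c,r,.006,h-.002),top(c,r+.008,H-.004,H+.004))
E
python3 m.py
python3 - <<'E'
from h import *
# bars: black/red pts above lid top; trays
P=np.vstack([np.load(f"{n}0.npz")["P"].reshape(-1,3) for n in ("scene","side")]);F=np.vstack([np.load(f"{n}0.npz")["f"].reshape(-1,3) for n in ("scene","side")]).astype(int)
ok=np.isfinite(P[:,0]);P=P[ok];F=F[ok]
for k,c,z in (("lid",(.63,-.114),.067),("small",(.758,-.138),.055),("purple",(.722,-.012),.067)):
    m=(np.hypot(P[:,0]-c[0],P[:,1]-c[1])<.04)&(P[:,2]>z); r=cv2.minAreaRect((P[m][:,:2]*1000).astype(np.float32)); print(k,m.sum(),r,P[m][:,2].max())
for k,c,hsv in (("white",(.47,.28),0),("blue",(.49,-.29),1)):
    B,G,Rr=F.T
    m=(np.hypot(P[:,0]-c[0],P[:,1]-c[1])<.13)&(P[:,2]>.001)&(P[:,2]<.018)
    m&=(B-Rr>60) if hsv else (B>110)
    r=cv2.minAreaRect((P[m][:,:2]*1000).astype(np.float32)); print(k,m.sum(),r)
m=(np.hypot(P[:,0]-.49,P[:,1]+.31)<.06)&(P[:,2]>.008)&(P[:,2]<.02)&(F[:,2]-F[:,1]>60)&(F[:,2]-F[:,0]>40)
Q=P[m]; print(np.round(Q,3).tolist())
m=(np.hypot(P[:,0]-.49,P[:,1]+.31)<.06)&(P[:,2]>.029)&(P[:,2]<.038); Q=P[m]; print(cv2.minEnclosingCircle((Q[:,:2]*1000).astype(np.float32)),len(Q))
E
```

```text
clear [[0.4747, 0.0479, 302, 1.1], [0.4753, 0.0464, 563, 0.9], [0.475, 0.0468, 865, 1.1]] [([0.4763, 0.0466], 125), ([0.4757, 0.0474], 186)]
amber [[0.6225, 0.0162, 345, 0.9], [0.6232, 0.0147, 509, 0.9], [0.6228, 0.0152, 854, 1.1]] [([0.6237, 0.0145], 120), ([0.6234, 0.0161], 105)]
logger [[0.4747, -0.0484, 171, 1.0], [0.4753, -0.0494, 11, 0.8], [0.4748, -0.0484, 182, 1.0]] [([0.4758, -0.0498], 156), ([0.4756, -0.0521], 108)]
bvial [[0.6351, -0.2423, 193, 0.6], [0.6371, -0.2434, 55, 1.3], [0.6353, -0.2426, 248, 1.1]] [([0.6355, -0.2425], 154), ([0.6369, -0.2408], 38)]
gvial [[0.6289, 0.2383, 134, 1.3], [0.6296, 0.2362, 345, 0.6], [0.6294, 0.2365, 479, 1.1]] [([0.6313, 0.2376], 61), ([0.6295, 0.2371], 181)]
lid [[0.6315, -0.1104, 674, 0.7], [0.6326, -0.112, 535, 1.0], [0.6318, -0.1111, 1209, 1.1]] [([0.6323, -0.1122], 596), ([0.6323, -0.1083], 318)]
smalllid [[0.754, -0.1312, 358, 0.7], [0.7575, -0.1373, 96, 1.2], [0.7542, -0.1314, 454, 2.2]] [([0.7557, -0.1342], 77), ([0.7555, -0.1337], 59)]
purple [[0.7253, -0.0087, 667, 0.7], [0.7262, -0.0103, 838, 0.9], [0.7257, -0.0096, 1505, 1.1
[... 1168 characters left out ...]
459, -0.35, 0.016], [0.459, -0.349, 0.014], [0.525, -0.316, 0.014], [0.526, -0.315, 0.014], [0.528, -0.313, 0.014], [0.525, -0.318, 0.013], [0.529, -0.318, 0.016], [0.529, -0.316, 0.014], [0.53, -0.315, 0.014], [0.532, -0.314, 0.015], [0.526, -0.319, 0.012], [0.53, -0.319, 0.015], [0.531, -0.318, 0.015], [0.532, -0.316, 0.015], [0.532, -0.315, 0.013], [0.527, -0.321, 0.012], [0.529, -0.321, 0.014], [0.532, -0.32, 0.016], [0.532, -0.319, 0.015], [0.533, -0.317, 0.014], [0.532, -0.322, 0.015], [0.534, -0.321, 0.016], [0.534, -0.32, 0.015], [0.535, -0.319, 0.014], [0.458, -0.351, 0.014], [0.533, -0.32, 0.014], [0.531, -0.323, 0.012]]
((496.1703796386719, -331.357421875), 31.253860473632812) 367
```

```bash
cat > t.py <<'E'
from h import *
from scipy.optimize import least_squares
S={n:np.load(f"{n}0.npz") for n in ("scene","side")}
for k,c,r in (("white",(.47,.28),.13),("blue",(.49,-.29),.14)):
  for n in S:
    P=S[n]["P"];m=np.isfinite(P[...,0])&(np.hypot(P[...,0]-c[0],P[...,1]-c[1])<r)&(P[...,2]>.0095)&(P[...,2]<.0175)
    if k=="white": m&=S[n]["f"].min(-1)>90
    m=m.astype(np.uint8); nn,l,st,_=cv2.connectedComponentsWithStats(m)
    m=l==1+np.argmax(st[1:,4]); Q=P[m][:,:2]
    print(k,n,m.sum(),cv2.minAreaRect((Q*1000).astype(np.float32)),)
P=np.vstack([S[n]["P"].reshape(-1,3) for n in S])
for nm,r,z0,z1 in (("flange",.044,.006,.0125),("neck",.027,.016,.024),("rim",.025,.030,.036)):
    d=np.hypot(P[:,0]-.492,P[:,1]+.333)
    for n in S:
        P_=S[n]["P"].reshape(-1,3); d=np.hypot(P_[:,0]-.492,P_[:,1]+.333)
        Q=P_[(d<r+.006)&(d>r-.006)&(P_[:,2]>z0)&(P_[:,2]<z1)]
        if len(Q)>8:
            s=least_squares(lambda c:np.hypot(Q[:,0]-c[0],Q[:,1]-c[1])-r,(.492,-.333),loss="soft_l1",f_scale=.001); print(nm,n,s.x,len(Q))
E
python3 t.py
```

```text
white scene 405 ((468.77362060546875, 276.89447021484375), (106.15950775146484, 185.76547241210938), 2.5179293155670166)
white side 1772 ((468.878173828125, 275.03558349609375), (102.22358703613281, 184.82887268066406), 2.568598508834839)
blue scene 1911 ((480.056884765625, -295.72674560546875), (104.78744506835938, 183.51593017578125), 21.83987808227539)
blue side 568 ((480.35174560546875, -295.68548583984375), (103.37947845458984, 185.59552001953125), 21.46929168701172)
flange scene [ 0.49284967 -0.33317883] 207
flange side [ 0.4920192  -0.33254205] 126
neck scene [ 0.49482217 -0.33376493] 137
neck side [ 0.49590193 -0.33261893] 94
rim scene [ 0.49541747 -0.3333838 ] 245
rim side [ 0.49557264 -0.3318254 ] 65
```

```bash
cat > d.py <<'E'
# usage: d.py x,y,z,jawyaw ... ; deltas in the tool frame, leg by leg, from the measured pose
import sys
from h import *
s=env.sense(); p=np.array(s["tool_pos"]); M=rot(s["tool_rot"]); yw=np.degrees(np.arctan2(M[1,1],M[0,1]))
print("t",round(s["t"],2),"pos",np.round(p,4),"jaw",round(yw,2),"tilt",np.round(M[:,2],3),"gap",round(s["finger_gap"],4),"F",np.round(s["ft_force"],1),"j",np.round(s["joint_pos"],2))
for a in sys.argv[1:]:
    x,y,z,w=map(float,a.split(","))
    d=np.array([x,y,z])-p
    c,q=np.cos(np.radians(yw)),np.sin(np.radians(yw))
    ax=np.array([-q,c]) ; ay=np.array([c,q])   # tool x, y (z down): x = y cross z
    print(a,"-> dx %.4f dy %.4f dz %.4f turn %.1f"%(d[:2]@ax,d[:2]@ay,-d[2],(yw-w+90)%180-90))
    p=np.array([x,y,z]); yw=yw-((yw-w+90)%180-90)
E
python3 d.py .3,.4,.18,40 .4,.22,.18,6 .475,.047,.15,6 .475,.047,.022,6
```

```text
t 0.15 pos [0.1505 0.5803 0.1798] jaw 75.46 tilt [-0.    -0.001 -1.   ] gap 0.0929 F [-0.3  0.4 -0.3] j [ 1.23  0.13  1.49 -0.    1.52 -0.09]
.3,.4,.18,40 -> dx -0.1900 dy -0.1370 dz -0.0002 turn 35.5
.4,.22,.18,6 -> dx -0.2022 dy -0.0391 dz -0.0000 turn 34.0
.475,.047,.15,6 -> dx -0.1799 dy 0.0565 dz 0.0300 turn 0.0
.475,.047,.022,6 -> dx 0.0000 dy 0.0000 dz 0.1280 turn 0.0
```

```bash
python3 -m jog '[[0.7,-0.035,-0.025,0,7],[0.7,-0.07,-0.05,0,14],[0.7,-0.1,-0.075,0,21],[0.7,-0.135,-0.1,0,28],[0.7,-0.16,-0.12,0,35]]' 20; python3 d.py .4,.22,.18,6 .475,.047,.15,6 .475,.047,.022,6
```

```text
t: 0.57
tool_pos: [0.2764, 0.4218, 0.1796]
tool_rot: [0.0, 0.422, 0.907, -0.001]
ft_force: [0.3, -0.8, 0.2]
finger_gap: 0.0668
t 0.57 pos [0.2764 0.4218 0.1796] jaw 40.1 tilt [-0.    -0.002 -1.   ] gap 0.0668 F [ 0.3 -0.8  0.2] j [ 0.89 -0.13  1.75 -0.    1.52  0.19]
.4,.22,.18,6 -> dx -0.2340 dy -0.0354 dz -0.0004 turn 34.1
.475,.047,.15,6 -> dx -0.1799 dy 0.0565 dz 0.0300 turn 0.0
.475,.047,.022,6 -> dx 0.0000 dy 0.0000 dz 0.1280 turn 0.0
```

```bash
python3 -m jog '[[0.7,-0.04,-0.006,0,7],[0.7,-0.08,-0.012,0,14],[0.7,-0.12,-0.018,0,21],[0.7,-0.16,-0.025,0,28],[0.7,-0.195,-0.03,0,34]]' >/dev/null; python3 -m jog '[[0.7,-0.04,0.01,0,0],[0.7,-0.08,0.022,0,0],[0.7,-0.12,0.034,0.01,0],[0.7,-0.16,0.045,0.02,0],[0.7,-0.195,0.055,0.03,0]]' ; python3 d.py  .475,.047,.15,6 .475,.047,.022,6
```

```text
t: 1.4
tool_pos: [0.4542, 0.0606, 0.1504]
tool_rot: [0.001, 0.671, 0.742, -0.001]
ft_force: [-0.3, 0.0, 0.2]
finger_gap: 0.0653
t 1.4 pos [0.4542 0.0606 0.1504] jaw 5.72 tilt [ 0.001 -0.002 -1.   ] gap 0.0653 F [-0.3  0.   0.2] j [ 0.02 -0.25  1.91 -0.    1.48 -0.08]
.475,.047,.15,6 -> dx -0.0156 dy 0.0193 dz 0.0004 turn -0.3
.475,.047,.022,6 -> dx 0.0000 dy 0.0000 dz 0.1280 turn 0.0
```

```bash
python3 -m jog '[[0.7,-0.0156,0.0193,0,0],[0.7,-0.0156,0.0193,0.03,0],[0.7,-0.0156,0.0193,0.065,0],[0.7,-0.0156,0.0193,0.1,0],[0.7,-0.0156,0.0193,0.128,0]]' 20 ; python3 d.py .475,.047,.022,6; python3 -m jog '[[0.4,0,0,0,0],[0.4,0,0,0,0],[0.4,0,0,0,0],[0.4,0,0,0,0],[0.4,0,0,0,0]]' 20
```

```text
t: 1.82
tool_pos: [0.4739, 0.0463, 0.0198]
tool_rot: [0.001, 0.671, 0.741, -0.001]
ft_force: [-0.8, -0.6, -0.6]
finger_gap: 0.0649
t 1.82 pos [0.4739 0.0463 0.0198] jaw 5.68 tilt [-0.001 -0.002 -1.   ] gap 0.0649 F [-0.8 -0.6 -0.6] j [-0.01 -0.06  1.99 -0.    1.21 -0.11]
.475,.047,.022,6 -> dx 0.0005 dy 0.0012 dz -0.0022 turn -0.3
t: 2.23
tool_pos: [0.4759, 0.0464, 0.0223]
tool_rot: [0.002, 0.671, 0.741, 0.0]
ft_force: [0.2, -0.1, 1.0]
finger_gap: 0.0388
```

```bash
python3 -m jog '[[0.3,0,0,0,0],[0.3,0,0,0,0],[0.3,0,0,0,0],[0.3,0,0,0,0],[0.3,0,0,0,0]]' 20; python3 - <<'E'
from h import *
c,P=cap("wrist"); d,_=cap("side")
cv2.imwrite("pics/a.png",np.hstack([c["frame"],d["frame"][100:,200:500][:, :],]) if 0 else np.hstack([cv2.resize(c["frame"],(400,300)),d["frame"][150:300,270:470].repeat(2,0).repeat(2,1)]))
E
```

```text
t: 2.65
tool_pos: [0.4768, 0.0464, 0.0232]
tool_rot: [0.003, 0.671, 0.741, 0.001]
ft_force: [-0.7, 1.0, 5.6]
finger_gap: 0.0345
```

View pics/a.png

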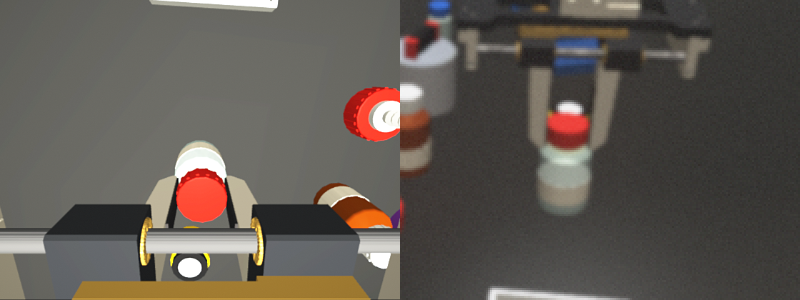

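```bash
python3 - <<'E'
from h import *
from scipy.optimize import least_squares
for n in ("side","scene"):
    c,P=cap(n)
    s=env.sense()
    Rm=rot(c["rotation"])
    for p in (s["tool_pos"],(.475,.047,0)):
        q=Rm.T@(np.array(p)-c["origin"]); print(n,"proj",c["f"]*q[0]/q[2]+c["cx"],c["f"]*q[1]/q[2]+c["cy"])
    Q=P.reshape(-1,3); m=(np.hypot(Q[:,0]-.475,Q[:,1]-.047)<.07)&(Q[:,2]>.004)&(Q[:,2]<.05); A=Q[m]; F=c["frame"].reshape(-1,3)[m]
    for lo,hi in ((.004,.015),(.015,.03),(.03,.05)):
        k=(A[:,2]>lo)&(A[:,2]<hi)
        B=A[k]; s2=least_squares(lambda t:np.hypot(B[:,0]-t[0],B[:,1]-t[1])-.022,(.475,.06),loss="soft_l1",f_scale=.001); print(lo,k.sum(),s2.x,np.percentile(B,[2,98],axis=0).round(3).tolist())
    cv2.imwrite(f"pics/b_{n}.png",c["frame"])
E
```

```text
side proj 350.62986723086544 239.06191461589475
side proj 350.51689673548117 250.0342626732342
0.004 122 [0.47614844 0.04647998] [[0.456, 0.053, 0.004], [0.497, 0.07, 0.015]]
0.015 183 [0.47628251 0.04677681] [[0.455, 0.051, 0.015], [0.498, 0.07, 0.029]]
0.03 258 [0.47662751 0.04618794] [[0.455, 0.05, 0.03], [0.498, 0.069, 0.049]]
scene proj 261.04659681808687 190.39008154060969
scene proj 260.9440592450362 197.75660117227386
0.004 67 [0.47550244 0.04768541] [[0.469, 0.025, 0.004], [0.498, 0.056, 0.015]]
0.015 97 [0.47589057 0.04762231] [[0.465, 0.025, 0.015], [0.499, 0.055, 0.03]]
0.03 133 [0.47604814 0.04826754] [[0.465, 0.025, 0.03], [0.499, 0.056, 0.05]]
```

```bash
python3 - <<'E'
from h import *
for n in ("side","scene"):
    c,P=cap(n)
    Q=P.reshape(-1,3); 
    for lo,hi in ((-.06,-.023),(.023,.06)):
        m=(abs(Q[:,1]-.047)<.03)&(Q[:,0]-.4765>lo)&(Q[:,0]-.4765<hi)&(Q[:,2]>.012)&(Q[:,2]<.12); A=Q[m]
        print(n,lo,m.sum(),np.percentile(A,[1,99],axis=0).round(3).tolist() if m.sum() else 0, np.histogram(A[:,2],np.arange(.01,.13,.01))[0])
    a=c["frame"][130:270,250:450] if n=="side" else c["frame"][60:210,170:370]
    cv2.imwrite(f"pics/c_{n}.png",cv2.resize(a,None,fx=2,fy=2,interpolation=cv2.INTER_CUBIC))
a,b=cv2.imread("pics/c_side.png"),cv2.imread("pics/c_scene.png"); cv2.imwrite("pics/c.png",np.hstack([a,b[:280]]))
E
```

```text
side -0.06 174 [[0.443, 0.051, 0.065], [0.453, 0.055, 0.119]] [ 0  0  0  0  0 14 26 30 30 36 38]
side 0.023 180 [[0.5, 0.056, 0.065], [0.511, 0.061, 0.119]] [ 0  0  0  0  0 11 30 32 34 38 35]
scene -0.06 57 [[0.445, 0.034, 0.067], [0.453, 0.039, 0.12]] [ 0  0  0  0  0  3  7  9  9 13 16]
scene 0.023 167 [[0.5, 0.04, 0.066], [0.512, 0.059, 0.119]] [ 0  0  0  0  0  7 26 32 35 34 33]
```

View pics/c.png

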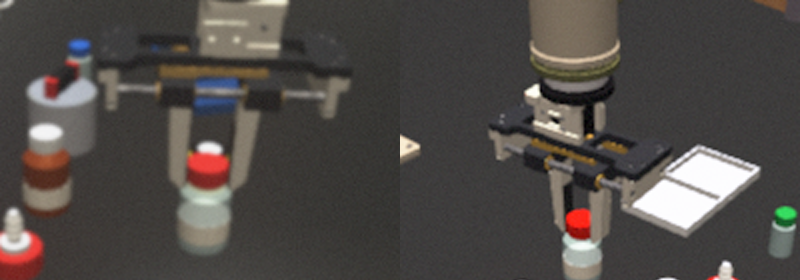

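```bash
python3 -m jog '[[0.7,0,0,0,0],[0.7,0,0,0,0],[0.7,0,0,-0.02,0],[0.7,0,0,-0.055,0],[0.7,0,0,-0.09,0]]' 20; python3 - <<'E'
from h import *
for n in ("side","scene"):
    c,P=cap(n)
    Q=P.reshape(-1,3); s=env.sense(); t=s["tool_pos"]
    for lo,hi in ((-.07,-.018),(.018,.07)):
        m=(abs(Q[:,1]-t[1])<.03)&(Q[:,0]-t[0]>lo)&(Q[:,0]-t[0]<hi)&(Q[:,2]>.01)&(Q[:,2]<.2); A=Q[m]
        print(n,t,lo,m.sum(),np.percentile(A,[1,99],axis=0).round(3).tolist() if m.sum() else 0, np.histogram(A[:,2],np.arange(.01,.21,.01))[0])
        B=A[A[:,2]<A[:,2].min()+.02]
        for b in B[np.argsort(B[:,2])][::6]: print("  ",(b-t).round(3))
    a=c["frame"][100:270,250:450] if n=="side" else c["frame"][40:210,170:370]
    cv2.imwrite(f"pics/c_{n}.png",cv2.resize(a,None,fx=2,fy=2,interpolation=cv2.INTER_CUBIC))
w,_=cap("wrist"); print("wrist",w["origin"],rot(w["rotation"]).round(3).tolist())
a,b=cv2.imread("pics/c_side.png"),cv2.imread("pics/c_scene.png"); cv2.imwrite("pics/d.png",np.hstack([a,b]))
E
```

```text
t: 3.37
tool_pos: [0.4743, 0.0466, 0.1123]
tool_rot: [0.001, 0.671, 0.741, -0.001]
ft_force: [1.2, -0.4, 0.5]
finger_gap: 0.0624
side [0.47953474 0.04668039 0.12140545] -0.07 484 [[0.428, 0.038, 0.013], [0.461, 0.064, 0.199]] [20 23 19 23 28  7 14  5  0  0  0  0  0  3 49 70 69 78 76]
   [-0.026  0.005 -0.111]
   [-0.025  0.007 -0.107]
   [-0.02   0.017 -0.105]
   [-0.023  0.011 -0.102]
   [-0.026  0.002 -0.098]
   [-0.021  0.016 -0.095]
   [-0.021  0.013 -0.093]
   [-0.025  0.005 -0.092]
side [0.47953474 0.04668039 0.12140545] 0.018 295 [[0.498, 0.051, 0.028], [0.521, 0.062, 0.199]] [ 3  1  0  0  0  0  0  0  0  0  0  0  0  2 39 59 59 66 66]
   [ 0.018  0.004 -0.111]
scene [0.48037852 0.0466554  0.11938639] -0.07 183 [[0.434, 0.033, 0.057], [0.461, 0.054, 0.199]] [ 0  0  0  0  3  0  0  6  0  0  0  0  0  0  5 35 43 48 43]
   [-0.019 -0.012 -0.065]
scene [0.48037852 0.0466554  0.11938639] 0.018 161 [[0.507, 0.041, 0.109], [0.528, 0.06, 0.2]] [ 0  1  1  0  0  0  0  0  0  0  0  0  0  0  0 18 45 50 46]
   [ 0.018  0.003 -0.095]
wrist [0.46931032 0.1276171  0.32352656] [[0.995, 0.091, 0.042], [0.099, -0.953, -0.286], [0.014, 0.289, -0.957]]
```

View pics/d.png

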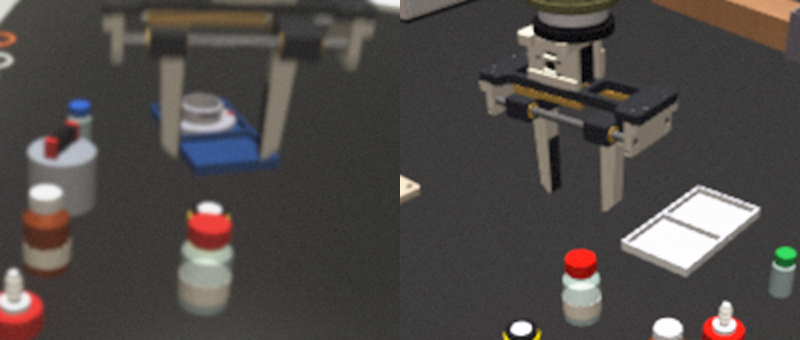

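```bash
python3 -m jog '[[0.7,0,0,0,0],[0.7,0,0,0,0],[0.7,0,0,0,0],[0.7,0,0,0,0],[0.7,0,0,0,0]]' 20; cat > tip.py <<'E'
from h import *
# finger tips seen by the fixed cameras versus the reported tcp
for n in ("side","scene"):
    t=env.sense()["tool_pos"]; c,P=cap(n); Q=P.reshape(-1,3); Rm=rot(c["rotation"])
    m=(np.hypot(*(Q[:,:2]-t[:2]).T)<.065)&(Q[:,2]>t[2]-.02)&(Q[:,2]<t[2]+.1); A=Q[m]
    print(n,t.round(4),len(A),"zmin pct",np.percentile(A[:,2],[0,1,2,5]).round(4),"hist5",np.histogram(A[:,2]-t[2],np.arange(-.02,.1,.005))[0])
    B=A[A[:,2]<np.percentile(A[:,2],1)+.02]; print("  tip box",B.min(0).round(3),B.max(0).round(3))
E
python3 tip.py; python3 d.py
```

```text
t: 3.93
tool_pos: [0.4781, 0.0466, 0.1153]
tool_rot: [0.004, 0.671, 0.741, 0.002]
ft_force: [0.0, 0.2, 0.2]
finger_gap: 0.0652
side [0.4781 0.0466 0.1153] 849 zmin pct [0.1517 0.1534 0.155  0.1582] hist5 [ 0  0  0  0  0  0  0  0  0  0  0 23 45 55 66 64 63 73 72 71 80 73 80]
  tip box [0.431 0.036 0.152] [0.525 0.063 0.173]
scene [0.4783 0.0466 0.1155] 545 zmin pct [0.1522 0.1545 0.1557 0.1588] hist5 [ 0  0  0  0  0  0  0  0  0  0  0 11 26 32 49 41 44 46 49 45 49 52 47]
  tip box [0.432 0.033 0.152] [0.527 0.062 0.174]
t 4.03 pos [0.4785 0.0466 0.1158] jaw 5.69 tilt [ 0.01  -0.002 -1.   ] gap 0.0649 F [ 0.3 -0.5 -0.1] j [-0.01 -0.17  1.9  -0.    1.4  -0.11]
```

```bash
sed -i 's/p=np.array(s\["tool_pos"\]);/p=np.array(s["tool_pos"])+[0,0,.0365];/' d.py; python3 d.py .475,.047,.09,6 .475,.047,.024,6
```

```text
t 4.03 pos [0.4785 0.0466 0.1523] jaw 5.69 tilt [ 0.01  -0.002 -1.   ] gap 0.0649 F [ 0.3 -0.5 -0.1] j [-0.01 -0.17  1.9  -0.    1.4  -0.11]
.475,.047,.09,6 -> dx 0.0007 dy -0.0034 dz 0.0623 turn -0.3
.475,.047,.024,6 -> dx 0.0000 dy 0.0000 dz 0.0660 turn 0.0
```

```bash
python3 -m jog '[[0.7,0.0007,-0.0034,0.02,0],[0.7,0.0007,-0.0034,0.04,0],[0.7,0.0007,-0.0034,0.062,0],[0.7,0.0007,-0.0034,0.062,0],[0.7,0.0007,-0.0034,0.062,0]]' 20; python3 tip.py; python3 d.py .475,.047,.024,6
```

```text
t: 4.45
tool_pos: [0.4741, 0.0468, 0.0526]
tool_rot: [0.003, 0.671, 0.741, 0.001]
ft_force: [-0.0, 0.3, 1.1]
finger_gap: 0.0653
side [0.4741 0.0468 0.0526] 1503 zmin pct [0.0328 0.034  0.0353 0.0393] hist5 [ 57  61  62  77 110  49  42  59  57 192   1  18  40  54  53  54  52  56
  68  64  59  74  67]
  tip box [0.454 0.038 0.033] [0.497 0.071 0.054]
scene [0.4755 0.0468 0.0541] 905 zmin pct [0.0342 0.036  0.0373 0.041 ] hist5 [ 34  31  31  45  66  23  24  30  30 118   1  10  19  31  35  42  40  36
  44  41  43  40  46]
  tip box [0.461 0.024 0.034] [0.499 0.064 0.056]
t 4.55 pos [0.4764 0.0468 0.0915] jaw 5.69 tilt [ 0.011 -0.002 -1.   ] gap 0.0653 F [-0.1  0.4 -0.3] j [-0.01 -0.12  1.97 -0.    1.28 -0.11]
.475,.047,.024,6 -> dx 0.0003 dy -0.0014 dz 0.0675 turn -0.3
```

```bash
python3 -m jog '[[0.7,0.0003,-0.0014,0.02,0],[0.7,0.0003,-0.0014,0.045,0],[0.7,0.0003,-0.0014,0.0665,0],[0.7,0.0003,-0.0014,0.0665,0],[0.7,0.0003,-0.0014,0.0665,0]]' 20; python3 d.py .475,.047,.024,6;  python3 -m jog '[[0.3,0,0,0,0],[0.3,0,0,0,0],[0.3,0,0,0,0],[0.3,0,0,0,0],[0.3,0,0,0,0]]' 20; python3 d.py .475,.047,.10,6 .47,.23,.14,6 .4668,.3205,.14,2.5 .4668,.3205,.03,2.5
```

```text
t: 4.97
tool_pos: [0.4756, 0.0468, -0.011]
tool_rot: [0.005, 0.671, 0.741, 0.003]
ft_force: [0.3, -0.8, 0.9]
finger_gap: 0.0651
t 4.97 pos [0.4756 0.0468 0.0255] jaw 5.69 tilt [ 0.01  -0.002 -1.   ] gap 0.0651 F [ 0.3 -0.8  0.9] j [-0.01 -0.02  2.02 -0.    1.14 -0.11]
.475,.047,.024,6 -> dx 0.0002 dy -0.0006 dz 0.0015 turn -0.3
t: 5.38
tool_pos: [0.4766, 0.0468, -0.0096]
tool_rot: [0.005, 0.671, 0.741, 0.003]
ft_force: [-1.6, 0.1, 7.3]
finger_gap: 0.0438
t 5.38 pos [0.4766 0.0468 0.0269] jaw 5.69 tilt [ 0.012 -0.002 -1.   ] gap 0.0438 F [-1.6  0.1  7.3] j [-0.01 -0.03  2.01 -0.    1.14 -0.11]
.475,.047,.10,6 -> dx 0.0003 dy -0.0016 dz -0.0731 turn -0.3
.47,.23,.14,6 -> dx 0.1825 dy 0.0142 dz -0.0400 turn 0.0
.4668,.3205,.14,2.5 -> dx 0.0903 dy 0.0063 dz -0.0000 turn 3.5
.4668,.3205,.03,2.5 -> dx 0.0000 dy 0.0000 dz 0.1100 turn 0.0
```

```bash
python3 -m jog '[[0.3,0,0,-0.01,0],[0.3,0,0,-0.025,0],[0.3,0,0,-0.05,0],[0.3,0,0,-0.075,0],[0.3,0,0,-0.09,0]]' 30; python3 -m jog '[[0.3,0.02,0.002,-0.01,0],[0.3,0.05,0.004,-0.02,0],[0.3,0.085,0.006,-0.025,0],[0.3,0.12,0.009,-0.025,0],[0.3,0.155,0.012,-0.025,0]]' >/dev/null;  python3 -m jog '[[0.3,0.03,0.003,0,0],[0.3,0.06,0.005,0,1],[0.3,0.08,0.006,0,2],[0.3,0.095,0.007,0,3],[0.3,0.105,0.007,0,3]]' ; python3 d.py .4668,.3205,.14,2.5 .4668,.3205,.04,2.5
```

```text
t: 5.8
tool_pos: [0.4767, 0.0471, 0.084]
tool_rot: [0.006, 0.671, 0.741, 0.004]
ft_force: [0.5, 0.4, -0.4]
finger_gap: 0.0432
t: 6.63
tool_pos: [0.4696, 0.3112, 0.1108]
tool_rot: [0.007, 0.69, 0.723, 0.006]
ft_force: [-0.2, -0.4, -1.0]
finger_gap: 0.0435
t 6.63 pos [0.4696 0.3112 0.1473] jaw 2.69 tilt [ 0.018 -0.001 -1.   ] gap 0.0435 F [-0.2 -0.4 -1. ] j [ 0.5   0.06  1.69 -0.01  1.37  0.46]
.4668,.3205,.14,2.5 -> dx 0.0095 dy -0.0023 dz 0.0073 turn 0.2
.4668,.3205,.04,2.5 -> dx 0.0000 dy 0.0000 dz 0.1000 turn 0.0
```

```bash
sed -i 's/np.round(M\[:,2\],3)/np.round(M[:,2],4)/' d.py; python3 -m jog '[[0.3,0.0095,-0.0023,0.01,0],[0.3,0.0095,-0.0023,0.035,0],[0.3,0.0095,-0.0023,0.065,0],[0.3,0.0095,-0.0023,0.08,0],[0.3,0.0095,-0.0023,0.085,0]]'; python3 d.py;  python3 -m jog '[[0.3,0,0,0.005,0],[0.3,0,0,0.01,0],[0.3,0,0,0.012,0],[0.3,0,0,0.012,0],[0.3,0,0,0.012,0]]'; python3 d.py .4668,.3205,.031,2.5
```

```text
t: 7.05
tool_pos: [0.4654, 0.3185, 0.0216]
tool_rot: [0.006, 0.69, 0.724, 0.003]
ft_force: [0.1, 0.2, -2.3]
finger_gap: 0.0435
t 7.05 pos [0.4654 0.3185 0.0581] jaw 2.7 tilt [ 0.0122 -0.0045 -0.9999] gap 0.0435 F [ 0.1  0.2 -2.3] j [ 0.52  0.16  1.76 -0.01  1.22  0.47]
t: 7.47
tool_pos: [0.4663, 0.3188, 0.0105]
tool_rot: [0.006, 0.69, 0.723, 0.003]
ft_force: [0.5, 0.2, -1.1]
finger_gap: 0.0436
t 7.47 pos [0.4663 0.3188 0.047 ] jaw 2.69 tilt [ 0.0136 -0.0037 -0.9999] gap 0.0436 F [ 0.5  0.2 -1.1] j [ 0.52  0.17  1.76 -0.01  1.19  0.47]
.4668,.3205,.031,2.5 -> dx 0.0017 dy 0.0005 dz 0.0160 turn 0.2
```

```bash
python3 -m jog '[[0.3,0.0017,0.0005,0.006,0],[0.3,0.0017,0.0005,0.011,0],[0.3,0.0017,0.0005,0.013,0],[0.3,0.0017,0.0005,0.014,0],[0.3,0.0017,0.0005,0.015,0]]'; python3 d.py;  python3 -m jog '[[0.3,0,0,0.001,0],[0.3,0,0,0.001,0],[0.3,0,0,0.0015,0],[0.3,0,0,0.0015,0],[0.3,0,0,0.0015,0]]'; python3 d.py .4668,.3205,.031,2.5
```

```text
t: 7.88
tool_pos: [0.4668, 0.3203, -0.0048]
tool_rot: [0.006, 0.69, 0.723, 0.003]
ft_force: [-1.3, 0.4, -1.4]
finger_gap: 0.0433
t 7.88 pos [0.4668 0.3203 0.0317] jaw 2.69 tilt [ 0.0131 -0.004  -0.9999] gap 0.0433 F [-1.3  0.4 -1.4] j [ 0.52  0.2   1.77 -0.01  1.17  0.48]
t: 8.3
tool_pos: [0.4669, 0.3204, -0.0055]
tool_rot: [0.006, 0.69, 0.724, 0.003]
ft_force: [-3.2, -1.3, 6.4]
finger_gap: 0.0431
t 8.3 pos [0.4669 0.3204 0.031 ] jaw 2.69 tilt [ 0.0133 -0.0039 -0.9999] gap 0.0431 F [-3.2 -1.3  6.4] j [ 0.52  0.2   1.77 -0.01  1.17  0.48]
.4668,.3205,.031,2.5 -> dx 0.0001 dy -0.0001 dz -0.0000 turn 0.2
```

```bash
python3 -m jog '[[0.62,0,0,0,0],[0.62,0,0,0,0],[0.62,0,0,0,0],[0.62,0,0,0,0],[0.62,0,0,-0.004,0]]'; python3 -m jog '[[0.62,0,0,-0.03,0],[0.62,0,0,-0.07,0],[0.62,0,0,-0.09,0],[0.62,0,0,-0.095,0],[0.62,0,0,-0.095,0]]'; python3 d.py .470,.15,.12,0 .475,-.0495,.12,-3 .475,-.0495,.016,-3
```

```text
t: 8.72
tool_pos: [0.4662, 0.3201, -0.0024]
tool_rot: [0.006, 0.69, 0.724, 0.002]
ft_force: [0.2, 0.4, -0.5]
finger_gap: 0.0576
t: 9.13
tool_pos: [0.4668, 0.3215, 0.0954]
tool_rot: [0.007, 0.69, 0.723, 0.005]
ft_force: [0.8, -0.3, -0.1]
finger_gap: 0.0578
t 9.13 pos [0.4668 0.3215 0.1319] jaw 2.69 tilt [ 0.0163 -0.0022 -0.9999] gap 0.0578 F [ 0.8 -0.3 -0.1] j [ 0.52  0.08  1.7  -0.01  1.35  0.48]
.470,.15,.12,0 -> dx -0.1715 dy -0.0048 dz 0.0119 turn 2.7
.475,-.0495,.12,-3 -> dx -0.1995 dy 0.0050 dz -0.0000 turn 3.0
.475,-.0495,.016,-3 -> dx 0.0000 dy 0.0000 dz 0.1040 turn 0.0
```

```bash
python3 -m jog '[[0.62,-0.04,-0.001,0.0,1],[0.62,-0.08,-0.002,0.005,2],[0.62,-0.12,-0.003,0.01,3],[0.62,-0.155,-0.004,0.01,3],[0.62,-0.17,-0.0048,0.01,3]]'>/dev/null; python3 -m jog '[[0.62,-0.04,0.001,0,1],[0.62,-0.08,0.002,0,2],[0.62,-0.12,0.003,0,3],[0.62,-0.16,0.004,0,3],[0.62,-0.195,0.005,0,3]]'>/dev/null; python3 -m jog '[[0.62,0,0,0,0],[0.62,0,0,0,0],[0.62,0,0,0,0],[0.62,0,0,0,0],[0.62,0,0,0,0]]'; python3 d.py .475,-.0495,.06,-3 .475,-.0495,.016,-3; python3 - <<'E'
from h import *
P=np.concatenate([cap("scene")[1].reshape(-1,3)]); Q=P[(np.hypot(P[:,0]-.475,P[:,1]+.05)<.03)&(P[:,2]>.036)&(P[:,2]<.045)]; print(np.round((Q.min(0)+Q.max(0))/2,4),np.ptp(Q,axis=0).round(3),len(Q))
E
```

```text
t: 10.38
tool_pos: [0.4696, -0.0481, 0.0816]
tool_rot: [0.004, 0.727, 0.686, 0.002]
ft_force: [0.5, 0.2, 0.5]
finger_gap: 0.0578
t 10.38 pos [ 0.4696 -0.0481  0.1181] jaw -3.32 tilt [ 0.0085 -0.0037 -1.    ] gap 0.0578 F [0.5 0.2 0.5] j [-0.21 -0.16  1.96 -0.    1.33 -0.15]
.475,-.0495,.06,-3 -> dx -0.0011 dy 0.0054 dz 0.0581 turn -0.3
.475,-.0495,.016,-3 -> dx 0.0000 dy 0.0000 dz 0.0440 turn 0.0
[ 0.4762 -0.0497  0.0395] [0.034 0.037 0.007] 158
```

```bash
python3 -m jog '[[0.62,-0.0011,0.0059,0.03,0],[0.62,-0.0011,0.0059,0.065,0],[0.62,-0.0011,0.0059,0.09,0],[0.62,-0.0011,0.0059,0.1,0],[0.62,-0.0011,0.0059,0.101,0]]' 20; python3 -m jog '[[0.3,0,0,0,0],[0.3,0,0,0,0],[0.3,0,0,0,0],[0.3,0,0,0,0],[0.3,0,0,0,0]]'; python3 d.py .475,-.0495,.13,-3  .471,.13,.13,0 .4708,.2305,.13,2.5
```

```text
t: 10.85
tool_pos: [0.474, -0.0487, -0.0218]
tool_rot: [0.002, 0.727, 0.687, 0.0]
ft_force: [-0.3, -0.2, 0.9]
finger_gap: 0.0575
t: 11.27
tool_pos: [0.4756, -0.0489, -0.02]
tool_rot: [0.003, 0.727, 0.687, 0.001]
ft_force: [-0.6, 1.1, 6.8]
finger_gap: 0.0394
t 11.27 pos [ 0.4756 -0.0489  0.0165] jaw -3.23 tilt [ 0.0068 -0.0031 -1.    ] gap 0.0394 F [-0.6  1.1  6.8] j [-0.21 -0.    2.02 -0.    1.12 -0.15]
.475,-.0495,.13,-3 -> dx -0.0007 dy -0.0006 dz -0.1135 turn -0.2
.471,.13,.13,0 -> dx 0.1790 dy -0.0134 dz -0.0000 turn -3.0
.4708,.2305,.13,2.5 -> dx 0.1005 dy -0.0002 dz -0.0000 turn -2.5
```

```bash
python3 -m jog '[[0.3,0,0,-0.015,0],[0.3,0,0,-0.05,0],[0.3,0,0,-0.085,0],[0.3,0,0,-0.105,0],[0.3,0,0,-0.11,0]]' 30 >/dev/null; python3 -m jog '[[0.3,0.025,-0.002,0,-1],[0.3,0.065,-0.004,0,-2],[0.3,0.105,-0.007,0,-3],[0.3,0.145,-0.011,0,-3],[0.3,0.18,-0.013,0,-3]]'>/dev/null; python3 -m jog '[[0.3,0.035,0,0,-1],[0.3,0.065,0,0,-2],[0.3,0.085,0,0,-2.5],[0.3,0.09,0,0,-2.5],[0.3,0.09,0,0,-2.5]]'; python3 d.py .4708,.2305,.05,2.5 .4708,.2305,.022,2.5
```

```text
t: 12.52
tool_pos: [0.4738, 0.2241, 0.0919]
tool_rot: [0.006, 0.692, 0.722, 0.002]
ft_force: [0.6, -0.3, -1.2]
finger_gap: 0.039
t 12.52 pos [0.4738 0.2241 0.1284] jaw 2.37 tilt [ 0.0124 -0.0052 -0.9999] gap 0.039 F [ 0.6 -0.3 -1.2] j [ 0.35 -0.02  1.81 -0.01  1.34  0.31]
.4708,.2305,.05,2.5 -> dx 0.0066 dy -0.0028 dz 0.0784 turn -0.1
.4708,.2305,.022,2.5 -> dx 0.0000 dy 0.0000 dz 0.0280 turn 0.0
```

```bash
python3 -m jog '[[0.3,0.0066,-0.0028,0.02,0],[0.3,0.0066,-0.0028,0.05,0],[0.3,0.0066,-0.0028,0.075,0],[0.3,0.0066,-0.0028,0.085,0],[0.3,0.0066,-0.0028,0.09,0]]' ; python3 d.py .4708,.2305,.021,2.5
```

```text
t: 12.93
tool_pos: [0.4699, 0.2281, -0.0008]
tool_rot: [0.005, 0.693, 0.721, 0.0]
ft_force: [0.1, -0.2, -0.9]
finger_gap: 0.0395
t 12.93 pos [0.4699 0.2281 0.0357] jaw 2.29 tilt [ 0.0081 -0.0072 -0.9999] gap 0.0395 F [ 0.1 -0.2 -0.9] j [ 0.36  0.09  1.88 -0.01  1.17  0.33]
.4708,.2305,.021,2.5 -> dx 0.0024 dy 0.0009 dz 0.0147 turn -0.2
```

```bash
python3 -m jog '[[0.3,0.0024,0.0009,0.005,0],[0.3,0.0024,0.0009,0.01,0],[0.3,0.0024,0.0009,0.013,0],[0.3,0.0024,0.0009,0.015,0],[0.3,0.0024,0.0009,0.016,0]]' ; python3 d.py .4708,.2305,.021,2.5
```

```text
t: 13.35
tool_pos: [0.4716, 0.2304, -0.016]
tool_rot: [0.006, 0.693, 0.721, 0.001]
ft_force: [-4.2, -3.4, 12.1]
finger_gap: 0.0392
t 13.35 pos [0.4716 0.2304 0.0205] jaw 2.29 tilt [ 0.0093 -0.007  -0.9999] gap 0.0392 F [-4.2 -3.4 12.1] j [ 0.36  0.11  1.88 -0.01  1.14  0.33]
.4708,.2305,.021,2.5 -> dx 0.0001 dy -0.0008 dz -0.0005 turn -0.2
```

```bash
python3 -m jog '[[0.55,0,0,0,0],[0.55,0,0,0,0],[0.55,0,0,0,0],[0.55,0,0,-0.003,0],[0.55,0,0,-0.01,0]]'; python3 -m jog '[[0.55,0,0,-0.03,0],[0.55,0,0,-0.07,0],[0.55,0,0,-0.1,0],[0.55,0,0,-0.105,0],[0.55,0,0,-0.105,0]]'; python3 d.py .53,.06,.135,-5 .59,-.11,.135,-14 .6355,-.2425,.135,-25 .6355,-.2425,.031,-25
```

```text
t: 13.77
tool_pos: [0.4707, 0.2303, -0.0064]
tool_rot: [0.005, 0.693, 0.721, 0.0]
ft_force: [-0.9, 0.1, 0.5]
finger_gap: 0.0512
t: 14.18
tool_pos: [0.4725, 0.2321, 0.1027]
tool_rot: [0.007, 0.693, 0.721, 0.003]
ft_force: [0.4, 0.4, -0.6]
finger_gap: 0.051
t 14.18 pos [0.4725 0.2321 0.1392] jaw 2.3 tilt [ 0.0144 -0.005  -0.9999] gap 0.051 F [ 0.4  0.4 -0.6] j [ 0.37 -0.03  1.8  -0.01  1.36  0.33]
.53,.06,.135,-5 -> dx -0.1743 dy 0.0506 dz 0.0042 turn 7.3
.59,-.11,.135,-14 -> dx -0.1641 dy 0.0746 dz -0.0000 turn 9.0
.6355,-.2425,.135,-25 -> dx -0.1176 dy 0.0762 dz -0.0000 turn 11.0
.6355,-.2425,.031,-25 -> dx 0.0000 dy 0.0000 dz 0.1040 turn 0.0
```

```bash
python3 -m jog '[[0.55,-0.035,0.01,0,2],[0.55,-0.07,0.02,0,4],[0.55,-0.105,0.03,0.002,6],[0.55,-0.14,0.04,0.003,7],[0.55,-0.174,0.05,0.004,7]]'>/dev/null; python3 -m jog '[[0.55,-0.035,0.016,0,2],[0.55,-0.07,0.032,0,4],[0.55,-0.105,0.048,0,6],[0.55,-0.14,0.064,0,8],[0.55,-0.164,0.074,0,9]]'>/dev/null;  python3 -m jog '[[0.55,-0.03,0.02,0,4],[0.55,-0.06,0.04,0,7],[0.55,-0.09,0.06,0,10],[0.55,-0.11,0.07,0,11],[0.55,-0.112,0.072,0,11]]';python3 d.py .6355,-.2425,.1,-25 .6355,-.2425,.031,-25
```

```text
t: 15.43
tool_pos: [0.63, -0.2443, 0.0972]
tool_rot: [0.004, 0.844, 0.536, 0.002]
ft_force: [-0.0, 1.1, -0.9]
finger_gap: 0.0513
t 15.43 pos [ 0.63   -0.2443  0.1337] jaw -25.23 tilt [ 0.0075 -0.0055 -1.    ] gap 0.0513 F [-0.   1.1 -0.9] j [-0.44  0.37  1.36 -0.    1.4  -0.  ]
.6355,-.2425,.1,-25 -> dx 0.0039 dy 0.0042 dz 0.0337 turn -0.2
.6355,-.2425,.031,-25 -> dx 0.0000 dy 0.0000 dz 0.0690 turn 0.0
```

```bash
python3 -m jog '[[0.55,0.0039,0.0042,0.03,0],[0.55,0.0039,0.0042,0.065,0],[0.55,0.0039,0.0042,0.09,0],[0.55,0.0039,0.0042,0.1,0],[0.55,0.0039,0.0042,0.104,0]]'; python3 d.py .6355,-.2425,.029,-25; python3 -m jog '[[0.55,0,0,0,0],[0.5,0,0,0,0],[0.15,0,0,0,0],[0.15,0,0,0,0],[0.15,0,0,0,0]]' 15; python3 -m jog '[[0.15,0,0,0,0],[0.15,0,0,0,0],[0.15,0,0,0,0],[0.15,0,0,0,0],[0.15,0,0,0,0]]' 15; python3 d.py .6355,-.2425,.12,-25 .4947,-.333,.12,-34 .4947,-.333,.042,-34
```

```text
t: 15.85
tool_pos: [0.6332, -0.241, -0.0111]
tool_rot: [0.001, 0.844, 0.536, -0.0]
ft_force: [0.8, 0.6, -0.4]
finger_gap: 0.0513
t 15.85 pos [ 0.6332 -0.241   0.0254] jaw -25.18 tilt [ 0.0012 -0.0023 -1.    ] gap 0.0513 F [ 0.8  0.6 -0.4] j [-0.44  0.49  1.42 -0.    1.23  0.  ]
.6355,-.2425,.029,-25 -> dx -0.0004 dy 0.0027 dz -0.0036 turn -0.2
t: 16.27
tool_pos: [0.6344, -0.2415, -0.0092]
tool_rot: [0.002, 0.844, 0.536, 0.001]
ft_force: [0.0, -0.1, 0.6]
finger_gap: 0.0312
t: 16.68
tool_pos: [0.6345, -0.2416, -0.0091]
tool_rot: [0.003, 0.844, 0.536, 0.001]
ft_force: [0.5, -1.2, 0.2]
finger_gap: 0.0273
t 16.68 pos [ 0.6345 -0.2416  0.0274] jaw -25.18 tilt [ 0.0038 -0.0036 -1.    ] gap 0.0273 F [ 0.5 -1.2  0.2] j [-0.44  0.48  1.42 -0.    1.23  0.  ]
.6355,-.2425,.12,-25 -> dx -0.0004 dy 0.0013 dz -0.0926 turn -0.2
.4947,-.333,.12,-34 -> dx -0.1415 dy -0.0894 dz -0.0000 turn 9.0
.4947,-.333,.042,-34 -> dx 0.0000 dy 0.0000 dz 0.0780 turn 0.0
```

```bash
python3 -m jog '[[0.4,0,0,0,0],[0.4,0.0,0.001,-0.002,0],[0.4,0,0.001,-0.003,0],[0.15,0,0.001,-0.003,0],[0.15,0,0.001,-0.003,0]]' 15; python3 -m jog '[[0.15,0,0,0,0],[0.15,0,0,0,0],[0.15,0,0,0,0],[0.15,0,0,0,0],[0.15,0,0,0,0]]' 15; python3 d.py;  python3 -m jog '[[0.15,0,0,-0.015,0],[0.15,0,0,-0.045,0],[0.15,0,0,-0.075,0],[0.15,0,0,-0.085,0],[0.15,0,0,-0.085,0]]' 20;  python3 -m jog '[[0.15,-0.02,-0.01,0,2],[0.15,-0.05,-0.03,0,4],[0.15,-0.08,-0.05,0,6],[0.15,-0.11,-0.07,0,8],[0.15,-0.125,-0.08,0,9]]'; python3 d.py .4947,-.333,.12,-34 .4947,-.333,.042,-34
```

```text
t: 17.1
tool_pos: [0.6355, -0.2421, -0.0059]
tool_rot: [0.003, 0.844, 0.536, 0.001]
ft_force: [0.5, 0.2, 0.2]
finger_gap: 0.0282
t: 17.52
tool_pos: [0.6356, -0.2421, -0.0059]
tool_rot: [0.003, 0.844, 0.536, 0.001]
ft_force: [0.6, -0.3, 1.2]
finger_gap: 0.0271
t 17.52 pos [ 0.6356 -0.2421  0.0306] jaw -25.18 tilt [ 0.0042 -0.0038 -1.    ] gap 0.0271 F [ 0.6 -0.3  1.2] j [-0.44  0.48  1.41 -0.    1.24  0.  ]
t: 17.93
tool_pos: [0.6383, -0.2431, 0.0849]
tool_rot: [0.006, 0.844, 0.536, 0.003]
ft_force: [-0.0, -0.5, -0.4]
finger_gap: 0.027
t: 18.35
tool_pos: [0.5086, -0.3232, 0.0819]
tool_rot: [0.005, 0.884, 0.467, 0.002]
ft_force: [-0.3, -0.2, -1.4]
finger_gap: 0.0272
t 18.35 pos [ 0.5086 -0.3232  0.1184] jaw -34.37 tilt [ 0.0082 -0.0061 -0.9999] gap 0.0272 F [-0.3 -0.2 -1.4] j [-0.65  0.19  1.6   0.    1.34 -0.05]
.4947,-.333,.12,-34 -> dx -0.0159 dy -0.0059 dz -0.0016 turn -0.4
.4947,-.333,.042,-34 -> dx 0.0000 dy 0.0000 dz 0.0780 turn 0.0
```

```bash
python3 -m jog '[[0.15,-0.008,-0.003,0.01,0],[0.15,-0.0155,-0.0055,0.02,0],[0.15,-0.0155,-0.0055,0.032,0],[0.15,-0.0155,-0.0055,0.034,0],[0.15,-0.0155,-0.0055,0.034,0]]';python3 -m jog '[[0.15,0,0,0,0],[0.15,0,0,0,0],[0.15,0,0,0,0],[0.15,0,0,0,0],[0.15,0,0,0,0]]'; python3 d.py .4947,-.333,.042,-34; python3 - <<'E'
from h import *
from scipy.optimize import least_squares
for n in ("scene","side"):
    c,P=cap(n); Q=P.reshape(-1,3)
    d=np.hypot(Q[:,0]-.4947,Q[:,1]+.333); B=Q[(d<.03)&(Q[:,2]>.056)&(Q[:,2]<.082)]
    if len(B)>8:
        for lo,hi in ((.056,.068),(.068,.082)):
            C=B[(B[:,2]>lo)&(B[:,2]<hi)]
            s=least_squares(lambda c:np.hypot(C[:,0]-c[0],C[:,1]-c[1])-.014,(.4947,-.333),loss="soft_l1",f_scale=.001); print(n,s.x.round(4),len(C),C[:,2].min())
    u0,v0=(60,170) if n=="scene" else (300,60)
    cv2.imwrite(f"pics/v_{n}.png",cv2.resize(c["frame"][v0:v0+150,u0:u0+130],None,fx=3,fy=3))
a=[cv2.imread(f"pics/v_{n}.png") for n in ("scene","side")]; cv2.imwrite("pics/v.png",np.hstack(a))
E
```

```text
t: 18.77
tool_pos: [0.495, -0.3313, 0.0451]
tool_rot: [0.003, 0.884, 0.467, 0.002]
ft_force: [0.2, 0.8, -0.3]
finger_gap: 0.0269
t: 19.18
tool_pos: [0.4956, -0.3313, 0.0457]
tool_rot: [0.003, 0.884, 0.467, 0.002]
ft_force: [0.2, -0.0, 0.0]
finger_gap: 0.0272
t 19.18 pos [ 0.4956 -0.3313  0.0822] jaw -34.27 tilt [ 0.006  -0.0038 -1.    ] gap 0.0272 F [ 0.2 -0.   0. ] j [-0.68  0.21  1.65  0.    1.27 -0.08]
.4947,-.333,.042,-34 -> dx -0.0019 dy 0.0002 dz 0.0402 turn -0.3
scene [ 0.4943 -0.3312] 88 0.05617168929229077
scene [ 0.4942 -0.3314] 76 0.0680635081140678
side [ 0.4958 -0.3331] 53 0.056119591960656134
side [ 0.4955 -0.3332] 51 0.06829817104785246
```

View pics/v.png

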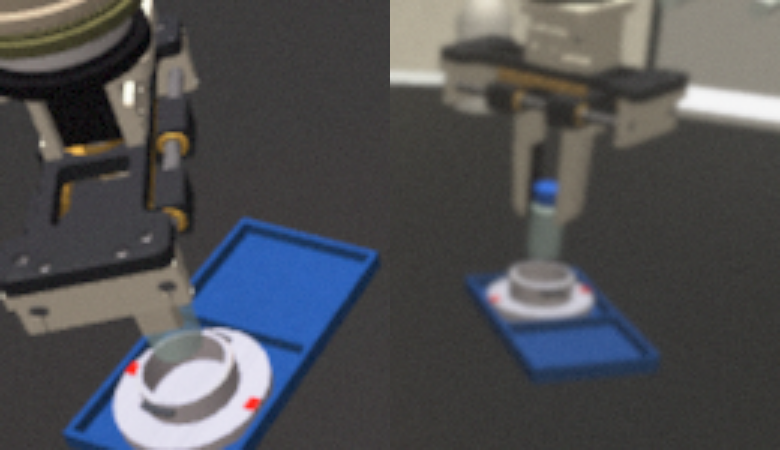

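The vial hangs upright in the fingers right over the canister neck (scene crop ~(180,340) over the ring at (190,375); side crop (545,230) over (540,280)). I'll lower it.

```bash
python3 -m jog '[[0.15,-0.0015,0,0.01,0],[0.15,-0.0015,0,0.02,0],[0.15,-0.0015,0,0.03,0],[0.15,-0.0015,0,0.034,0],[0.15,-0.0015,0,0.036,0]]'; python3 d.py .4947,-.333,.0406,-34; python3 -m jog '[[0.15,0,0,0.002,0],[0.15,0,0,0.003,0],[0.15,0,0,0.004,0],[0.15,0,0,0.005,0],[0.15,0,0,0.0055,0]]'; python3 d.py .4947,-.333,.0406,-34
```

```text
t: 19.7
tool_pos: [0.4935, -0.3318, 0.0073]
tool_rot: [0.001, 0.884, 0.467, 0.001]
ft_force: [-0.7, 0.3, -0.9]
finger_gap: 0.0269
t 19.7 pos [ 0.4935 -0.3318  0.0438] jaw -34.3 tilt [ 0.0033 -0.0016 -1.    ] gap 0.0269 F [-0.7  0.3 -0.9] j [-0.68  0.26  1.67  0.    1.21 -0.08]
.4947,-.333,.0406,-34 -> dx -0.0003 dy 0.0017 dz 0.0032 turn -0.3
t: 20.12
tool_pos: [0.4938, -0.332, 0.0036]
tool_rot: [0.002, 0.884, 0.467, 0.001]
ft_force: [-6.4, 4.6, 16.2]
finger_gap: 0.0271
t 20.12 pos [ 0.4938 -0.332   0.0401] jaw -34.29 tilt [ 0.0035 -0.0019 -1.    ] gap 0.0271 F [-6.4  4.6 16.2] j [-0.68  0.26  1.67  0.    1.2  -0.08]
.4947,-.333,.0406,-34 -> dx -0.0003 dy 0.0013 dz -0.0005 turn -0.3
```

```bash
python3 -m jog '[[0.5,0,0,-0.0005,0],[0.5,0,0,-0.001,0],[0.5,0,0,-0.001,0],[0.5,0,0,-0.002,0],[0.5,0,0,-0.005,0]]' 20; python3 -m jog '[[0.5,0,0,-0.03,0],[0.5,0,0,-0.06,0],[0.5,0,0,-0.09,0],[0.5,0,0,-0.095,0],[0.5,0,0,-0.095,0]]'; python3 d.py .57,-.215,.138,-26 .632,-.1105,.138,-18 .632,-.1105,.066,-18; python3 - <<'E'
from h import *
c,P=cap("scene");Q=P.reshape(-1,3);F=c["frame"].reshape(-1,3).astype(int)
C=Q[(np.hypot(Q[:,0]-.4945,Q[:,1]+.333)<.018)&(Q[:,2]>.055)&(Q[:,2]<.08)]; print("vial",(C.min(0)+C.max(0))/2,C[:,2].max(),len(C))
for n in ("scene","side"):
    c,P=cap(n);Q=P.reshape(-1,3)
    m=(np.hypot(Q[:,0]-.632,Q[:,1]+.1105)<.04)&(Q[:,2]>.078)&(Q[:,2]<.087); print(n,m.sum(),cv2.minAreaRect((Q[m][:,:2]*1000).astype(np.float32)),np.median(Q[m][:,2]))
E
```

```text
t: 20.53
tool_pos: [0.4933, -0.3317, 0.0081]
tool_rot: [0.001, 0.884, 0.467, 0.001]
ft_force: [1.0, -0.7, -1.1]
finger_gap: 0.0458
t: 20.95
tool_pos: [0.4951, -0.3331, 0.1069]
tool_rot: [0.004, 0.884, 0.467, 0.002]
ft_force: [0.1, -0.5, -0.3]
finger_gap: 0.0465
t 20.95 pos [ 0.4951 -0.3331  0.1434] jaw -34.29 tilt [ 0.0076 -0.0051 -1.    ] gap 0.0465 F [ 0.1 -0.5 -0.3] j [-0.68  0.16  1.6   0.    1.38 -0.08]
.57,-.215,.138,-26 -> dx 0.1398 dy -0.0046 dz 0.0054 turn -8.3
.632,-.1105,.138,-18 -> dx 0.1211 dy 0.0099 dz -0.0000 turn -8.0
.632,-.1105,.066,-18 -> dx 0.0000 dy 0.0000 dz 0.0720 turn 0.0
vial [ 0.49372943 -0.33231513  0.0623901 ] 0.0697315575267643 209
scene 178 ((631.6194458007812, -110.55265808105469), (55.79429626464844, 14.892088890075684), 71.8237075805664) 0.08159695108587361
side 80 ((632.1848754882812, -110.63886260986328), (56.12146759033203, 12.903822898864746), 72.63202667236328) 0.08020989543079049
```

```bash
python3 -m jog '[[0.5,0.035,-0.001,0,-2],[0.5,0.07,-0.002,0,-4],[0.5,0.105,-0.003,0,-6],[0.5,0.13,-0.004,0,-8],[0.5,0.14,-0.0045,0,-8.3]]'>/dev/null; python3 -m jog '[[0.4,0.035,0.002,0,-2],[0.4,0.07,0.004,0,-4],[0.4,0.1,0.007,0,-6],[0.4,0.12,0.01,0,-8],[0.4,0.12,0.01,0,-8]]'; python3 d.py .632,-.1106,.1,-17.8 .632,-.1106,.0655,-17.8
```

```text
t: 21.93
tool_pos: [0.6291, -0.1016, 0.0973]
tool_rot: [-0.003, 0.806, 0.592, -0.0]
ft_force: [0.5, -0.8, 0.4]
finger_gap: 0.0369
t 21.93 pos [ 0.6291 -0.1016  0.1338] jaw -17.46 tilt [-0.0041  0.0043 -1.    ] gap 0.0369 F [ 0.5 -0.8  0.4] j [-0.24  0.28  1.47  0.    1.4   0.06]
.632,-.1106,.1,-17.8 -> dx -0.0077 dy 0.0055 dz 0.0338 turn 0.3
.632,-.1106,.0655,-17.8 -> dx 0.0000 dy 0.0000 dz 0.0345 turn 0.0
```

```bash
python3 -m jog '[[0.4,-0.0077,0.0055,0.02,0.3],[0.4,-0.0077,0.0055,0.04,0.3],[0.4,-0.0077,0.0055,0.055,0.3],[0.4,-0.0077,0.0055,0.06,0.3],[0.4,-0.0077,0.0055,0.06,0.3]]'; python3 d.py .632,-.1106,.0655,-17.8 ; python3 -m jog '[[0.4,0,0,0,0],[0.4,0,0,0,0],[0.4,0,0,0,0],[0.4,0,0,0,0],[0.4,0,0,0,0]]'; python3 d.py .632,-.1106,.0655,-17.8
```

```text
t: 22.35
tool_pos: [0.629, -0.1107, 0.034]
tool_rot: [-0.005, 0.808, 0.589, -0.002]
ft_force: [-0.4, -0.5, -0.1]
finger_gap: 0.0371
t 22.35 pos [ 0.629  -0.1107  0.0705] jaw -17.85 tilt [-0.0095  0.0054 -0.9999] gap 0.0371 F [-0.4 -0.5 -0.1] j [-0.26  0.35  1.5   0.    1.3   0.05]
.632,-.1106,.0655,-17.8 -> dx 0.0011 dy 0.0028 dz 0.0050 turn -0.0
t: 22.77
tool_pos: [0.6296, -0.1109, 0.035]
tool_rot: [-0.004, 0.808, 0.589, -0.002]
ft_force: [-0.1, -0.3, 0.4]
finger_gap: 0.0371
t 22.77 pos [ 0.6296 -0.1109  0.0715] jaw -17.85 tilt [-0.0081  0.0051 -1.    ] gap 0.0371 F [-0.1 -0.3  0.4] j [-0.26  0.35  1.5   0.    1.3   0.05]
.632,-.1106,.0655,-17.8 -> dx 0.0010 dy 0.0022 dz 0.0060 turn -0.0
```

```bash
python3 -m jog '[[0.4,0.001,0.0022,0.003,0],[0.4,0.001,0.0022,0.0055,0],[0.4,0.001,0.0022,0.0055,0],[0.05,0.001,0.0022,0.0055,0],[0.05,0.001,0.0022,0.0055,0]]' 40;  python3 -m jog '[[0.05,0,0,0,0],[0.05,0,0,0,0],[0.05,0,0,0,0],[0.05,0,0,0,0],[0.05,0,0,0,0]]' 40; python3 d.py; python3 -m jog '[[0.05,0,0,-0.01,0],[0.05,0,0,-0.025,0],[0.05,0,0,-0.04,0],[0.05,0,0,-0.05,0],[0.05,0,0,-0.05,0]]' 40; python3 d.py .58,-.2,.15,5 .4947,-.333,.15,21.5 .4947,-.333,.12,21.5; python3 - <<'E'
from h import *
for n in ("scene","side"):
    c,P=cap(n); u0,v0=(170,150) if n=="scene" else (190,90)
    cv2.imwrite(f"pics/v_{n}.png",cv2.resize(c["frame"][v0:v0+150,u0:u0+160],None,fx=2.5,fy=2.5))
a=[cv2.imread(f"pics/v_{n}.png") for n in ("scene","side")]; cv2.imwrite("pics/l.png",np.hstack(a))
E
```

```text
t: 23.18
tool_pos: [0.6318, -0.1105, 0.0293]
tool_rot: [-0.005, 0.808, 0.589, -0.002]
ft_force: [0.5, 0.9, -0.7]
finger_gap: 0.0281
t: 23.6
tool_pos: [0.6319, -0.1105, 0.0294]
tool_rot: [-0.005, 0.808, 0.589, -0.002]
ft_force: [-0.9, 1.2, -0.3]
finger_gap: 0.0119
t 23.6 pos [ 0.6319 -0.1105  0.0659] jaw -17.84 tilt [-0.0083  0.0052 -1.    ] gap 0.0119 F [-0.9  1.2 -0.3] j [-0.25  0.36  1.5   0.    1.29  0.06]
t: 24.02
tool_pos: [0.6343, -0.1113, 0.0829]
tool_rot: [-0.003, 0.808, 0.589, -0.0]
ft_force: [0.5, 0.3, -1.5]
finger_gap: 0.0116
t 24.02 pos [ 0.6343 -0.1113  0.1194] jaw -17.84 tilt [-0.0037  0.0039 -1.    ] gap 0.0116 F [ 0.5  0.3 -1.5] j [-0.26  0.31  1.46  0.    1.37  0.06]
.58,-.2,.15,5 -> dx -0.1011 dy -0.0245 dz -0.0306 turn -22.8
.4947,-.333,.15,21.5 -> dx -0.1251 dy -0.0966 dz -0.0000 turn -16.5
.4947,-.333,.12,21.5 -> dx 0.0000 dy 0.0000 dz 0.0300 turn 0.0
```

View pics/l.png

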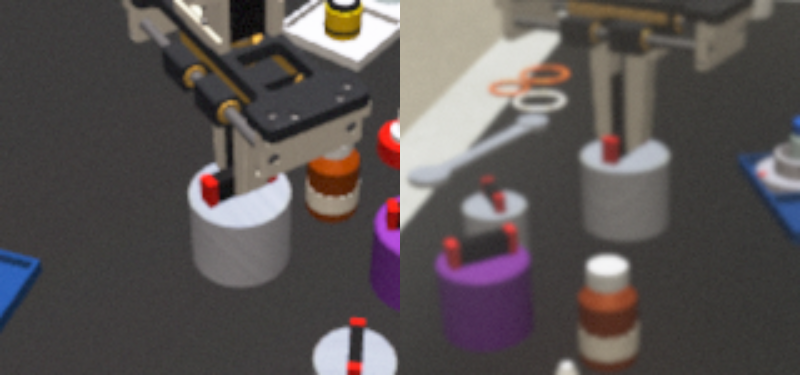

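The lid hangs level from the bar, grey shell clear of the bench (scene crop (240,225)), amber bottle and purple lid undisturbed. Lift on and carry it over the canister.

```bash
python3 -m jog '[[0.05,-0.01,-0.002,-0.01,-2],[0.05,-0.035,-0.008,-0.025,-7],[0.05,-0.06,-0.014,-0.037,-12],[0.05,-0.085,-0.02,-0.037,-17],[0.05,-0.1,-0.0245,-0.037,-22]]'; python3 d.py .4947,-.333,.155,21.5
```

```text
t: 24.53
tool_pos: [0.5777, -0.2007, 0.1165]
tool_rot: [-0.004, 0.68, 0.733, -0.001]
ft_force: [-0.0, -0.2, -2.1]
finger_gap: 0.012
t 24.53 pos [ 0.5777 -0.2007  0.153 ] jaw 4.36 tilt [-0.0078  0.0041 -1.    ] gap 0.012 F [-0.  -0.2 -2.1] j [-0.42  0.21  1.52  0.    1.42 -0.49]
.4947,-.333,.155,21.5 -> dx -0.1256 dy -0.0928 dz -0.0020 turn -17.1
```

```bash
python3 -m jog '[[0.05,-0.03,-0.022,0,-5],[0.05,-0.06,-0.046,0,-9],[0.05,-0.09,-0.07,0,-13],[0.05,-0.11,-0.085,0,-16],[0.05,-0.115,-0.088,0,-16.5]]'; python3 -m jog '[[0.05,0,0,0,0],[0.05,0,0,0,0],[0.05,0,0,0,0],[0.05,0,0,0,0],[0.05,0,0,0,0]]'; python3 d.py .4947,-.333,.12,21.5
```

```text
t: 24.95
tool_pos: [0.4953, -0.3252, 0.1152]
tool_rot: [-0.006, 0.568, 0.823, -0.001]
ft_force: [1.2, -0.1, -2.8]
finger_gap: 0.0117
t: 25.37
tool_pos: [0.496, -0.324, 0.115]
tool_rot: [-0.006, 0.567, 0.824, -0.001]
ft_force: [0.4, -0.6, -1.1]
finger_gap: 0.0115
t 25.37 pos [ 0.496  -0.324   0.1515] jaw 20.91 tilt [-0.0107  0.0046 -0.9999] gap 0.0115 F [ 0.4 -0.6 -1.1] j [-0.66  0.16  1.58 -0.    1.42 -1.03]
.4947,-.333,.12,21.5 -> dx -0.0079 dy -0.0044 dz 0.0315 turn -0.6
```

```bash
python3 -m jog '[[0.05,-0.004,-0.002,0.01,-0.5],[0.05,-0.0079,-0.0044,0.02,-0.5],[0.05,-0.0079,-0.0044,0.03,-0.5],[0.05,-0.0079,-0.0044,0.033,-0.5],[0.05,-0.0079,-0.0044,0.033,-0.5]]'; python3 -m jog '[[0.05,0,0,0,0],[0.05,0,0,0,0],[0.05,0,0,0,0],[0.05,0,0,0,0],[0.05,0,0,0,0]]'>/dev/null; cat > lid.py <<'E'
from h import *
from scipy.optimize import least_squares
t=env.sense()["tool_pos"]
for n in ("scene","side"):
    c,P=cap(n); Q=P.reshape(-1,3); d=np.hypot(*(Q[:,:2]-t[:2]).T); z0=t[2]+.0365-.0659
    B=Q[(d<.046)&(Q[:,2]>z0+.005)&(Q[:,2]<z0+.058)]
    def f(r,C): return least_squares(lambda c:np.hypot(C[:,0]-c[0],C[:,1]-c[1])-r,(t[0],t[1]),loss="soft_l1",f_scale=.001).x.round(4)
    m=np.median(B[:,2]); print(n,"lid",f(.036,B),"low",f(.036,B[B[:,2]<m]),"high",f(.036,B[B[:,2]>m]),len(B),"zmin",np.percentile(Q[(d<.037)&(d>.03)&(Q[:,2]>.036)][:,2],[1,5]).round(4))
    S=np.load(f"{n}0.npz")["P"].reshape(-1,3); e=np.hypot(S[:,0]-.495,S[:,1]+.333)
    b=[least_squares(lambda c:np.hypot(C[:,0]-c[0],C[:,1]-c[1])-r,(.495,-.333),loss="soft_l1",f_scale=.001).x.round(4).tolist() for r,C in ((.027,S[(e<.032)&(e>.024)&(S[:,2]>.016)&(S[:,2]<.024)]),(.044,S[(abs(e-.044)<.004)&(S[:,2]>.005)&(S[:,2]<.0125)]))]
    print("  base neck, flange",b)
E
python3 lid.py; python3 d.py .4947,-.333,.08,21.5
```

```text
t: 25.78
tool_pos: [0.493, -0.3318, 0.0795]
tool_rot: [-0.008, 0.564, 0.826, -0.001]
ft_force: [-0.1, 0.5, -2.0]
finger_gap: 0.0114
scene lid [ 0.4937 -0.3317] low [ 0.4936 -0.3316] high [ 0.4938 -0.3318] 1035 zmin [0.0518 0.0579]
  base neck, flange [[0.4945, -0.3332], [0.4939, -0.3328]]
side lid [ 0.4952 -0.3329] low [ 0.4951 -0.3328] high [ 0.4953 -0.333 ] 612 zmin [0.0509 0.0576]
  base neck, flange [[0.4955, -0.3332], [0.4952, -0.3343]]
t 26.3 pos [ 0.4932 -0.3319  0.1163] jaw 21.39 tilt [-0.0132  0.0067 -0.9999] gap 0.0116 F [-0.4  0.3 -1.9] j [-0.68  0.2   1.6  -0.    1.36 -1.05]
.4947,-.333,.08,21.5 -> dx -0.0015 dy 0.0010 dz 0.0363 turn -0.1
```

```bash
python3 -m jog '[[0.05,-0.0011,0,0.006,0],[0.05,-0.0011,0,0.014,0],[0.05,-0.0011,0,0.022,0],[0.05,-0.0011,0,0.026,0],[0.05,-0.0011,0,0.028,0]]' 40; python3 d.py .4937,-.3329,.08,21.5; python3 -m jog '[[0.05,0,0,0.002,0],[0.05,0,0,0.004,0],[0.05,0,0,0.006,0],[0.05,0,0,0.007,0],[0.05,0,0,0.008,0]]'; python3 d.py .4937,-.3329,.08,21.5; python3 lid.py|grep lid
```

```text
t: 26.72
tool_pos: [0.4923, -0.332, 0.0499]
tool_rot: [-0.009, 0.564, 0.826, -0.001]
ft_force: [-0.7, 0.2, -1.8]
finger_gap: 0.0115
t 26.72 pos [ 0.4923 -0.332   0.0864] jaw 21.39 tilt [-0.0153  0.0084 -0.9998] gap 0.0115 F [-0.7  0.2 -1.8] j [-0.68  0.23  1.62 -0.    1.31 -1.05]
.4937,-.3329,.08,21.5 -> dx -0.0014 dy 0.0010 dz 0.0064 turn -0.1
t: 27.13
tool_pos: [0.4924, -0.3321, 0.0436]
tool_rot: [-0.008, 0.564, 0.826, -0.001]
ft_force: [-7.4, 4.7, 16.3]
finger_gap: 0.0114
t 27.13 pos [ 0.4924 -0.3321  0.0801] jaw 21.4 tilt [-0.0149  0.0079 -0.9999] gap 0.0114 F [-7.4  4.7 16.3] j [-0.68  0.24  1.63 -0.    1.3  -1.05]
.4937,-.3329,.08,21.5 -> dx -0.0012 dy 0.0009 dz 0.0001 turn -0.1
scene lid [ 0.4928 -0.3318] low [ 0.4926 -0.3316] high [ 0.4929 -0.3319] 932 zmin [0.0372 0.0429]
side lid [ 0.4942 -0.3331] low [ 0.4939 -0.3331] high [ 0.4945 -0.3332] 583 zmin [0.0373 0.0435]
```

```bash
python3 -m jog '[[0.05,-0.0006,0.0005,-0.0006,0],[0.05,-0.0012,0.0009,-0.0006,0],[0.05,-0.0012,0.0009,-0.0006,0],[0.05,-0.0012,0.0009,-0.0006,0],[0.05,-0.0012,0.0009,-0.0006,0]]' 40;python3 -m jog '[[0.05,0,0,0,5],[0.05,0,0,0,11],[0.05,0,0,0,18],[0.05,0,0,0,24],[0.05,0,0,0,28]]'; python3 d.py .4937,-.3329,.08,-68.5
```

```text
t: 27.65
tool_pos: [0.4936, -0.3329, 0.0439]
tool_rot: [-0.008, 0.564, 0.826, -0.001]
ft_force: [-0.3, 0.7, -2.1]
finger_gap: 0.0114
t: 28.07
tool_pos: [0.4935, -0.3327, 0.0437]
tool_rot: [-0.008, 0.749, 0.663, -0.003]
ft_force: [-0.2, -0.2, -1.9]
finger_gap: 0.0113
t 28.07 pos [ 0.4935 -0.3327  0.0802] jaw -6.94 tilt [-0.0152  0.0083 -0.9998] gap 0.0113 F [-0.2 -0.2 -1.9] j [-0.68  0.24  1.62 -0.    1.3  -0.56]
.4937,-.3329,.08,-68.5 -> dx -0.0002 dy 0.0002 dz 0.0002 turn 61.6
```

```bash
python3 -m jog '[[0.05,0,0,0,5],[0.05,0,0,0,11],[0.05,0,0,0,18],[0.05,0,0,0,25],[0.05,0,0,0,31]]'; python3 -m jog '[[0.05,0,0,0,6],[0.05,0,0,0,13],[0.05,0,0,0,20],[0.05,0,0,0,27],[0.05,0,0,0,31]]';python3 -m jog '[[0.05,0,0,0,0],[0.05,0,0,0,0],[0.05,0,0,0,0],[0.05,0,0,0,0],[0.05,0,0,0,0]]'; python3 d.py .4937,-.3329,.08,-68.5
```

```text
t: 28.48
tool_pos: [0.4938, -0.3326, 0.0436]
tool_rot: [-0.007, 0.9, 0.436, -0.005]
ft_force: [0.1, 0.1, -2.3]
finger_gap: 0.0114
t: 28.9
tool_pos: [0.4941, -0.3328, 0.0436]
tool_rot: [-0.005, 0.984, 0.176, -0.006]
ft_force: [1.2, -0.4, -2.7]
finger_gap: 0.0116
t: 29.32
tool_pos: [0.4942, -0.3329, 0.0437]
tool_rot: [-0.005, 0.984, 0.177, -0.006]
ft_force: [-0.2, -0.2, -0.6]
finger_gap: 0.0115
t 29.32 pos [ 0.4942 -0.3329  0.0802] jaw -69.63 tilt [-0.014   0.0079 -0.9999] gap 0.0115 F [-0.2 -0.2 -0.6] j [-0.68  0.24  1.62 -0.    1.3   0.54]
.4937,-.3329,.08,-68.5 -> dx -0.0005 dy -0.0002 dz 0.0002 turn -1.1
```

```bash
python3 -m jog '[[0.05,0,0,0.0004,-1],[0.05,0,0,0.0004,-1],[0.4,0,0,0.0004,-1],[0.4,0,0,0.0004,-1],[0.4,0,0,0.0004,-1]]' 20; python3 -m jog '[[0.4,0,0,-0.005,0],[0.4,0,0,-0.03,0],[0.4,0,0,-0.06,0],[0.4,0,0,-0.065,0],[0.4,0,0,-0.065,0]]'; python3 d.py .55,-.2,.145,-45 .6228,.0152,.145,0; python3 - <<'E'
from h import *
for n in ("scene","side"):
    c,P=cap(n);Q=P.reshape(-1,3); d=np.hypot(Q[:,0]-.4945,Q[:,1]+.333)
    m=(d<.034)&(Q[:,2]>.085)&(Q[:,2]<.105); print(n,"bar",m.sum(),cv2.minAreaRect((Q[m][:,:2]*1000).astype(np.float32)),"top z",np.median(Q[(d<.03)&(Q[:,2]>.07)&(Q[:,2]<.082)][:,2]) )
    B=Q[(abs(d-.036)<.006)&(Q[:,2]>.022)&(Q[:,2]<.074)]
    from scipy.optimize import least_squares
    print("  lid",least_squares(lambda c:np.hypot(B[:,0]-c[0],B[:,1]-c[1])-.036,(.4945,-.333),loss="soft_l1",f_scale=.001).x.round(4))
    u0,v0=(60,170) if n=="scene" else (290,60)
    cv2.imwrite(f"pics/v_{n}.png",cv2.resize(c["frame"][v0:v0+150,u0:u0+160],None,fx=2.5,fy=2.5))
a=[cv2.imread(f"pics/v_{n}.png") for n in ("scene","side")]; cv2.imwrite("pics/m.png",np.hstack(a))
E
```

```text
t: 29.73
tool_pos: [0.4942, -0.3327, 0.0432]
tool_rot: [-0.005, 0.983, 0.186, -0.006]
ft_force: [-0.5, -0.3, -0.2]
finger_gap: 0.0275
t: 30.15
tool_pos: [0.4971, -0.3347, 0.112]
tool_rot: [-0.003, 0.983, 0.186, -0.004]
ft_force: [1.1, -0.1, 0.3]
finger_gap: 0.0373
t 30.15 pos [ 0.4971 -0.3347  0.1485] jaw -68.61 tilt [-0.0091  0.0044 -0.9999] gap 0.0373 F [ 1.1 -0.1  0.3] j [-0.68  0.18  1.56 -0.    1.41  0.52]
.55,-.2,.145,-45 -> dx 0.0984 dy -0.1062 dz 0.0035 turn -23.6
.6228,.0152,.145,0 -> dx 0.2036 dy -0.1007 dz -0.0000 turn -45.0
scene bar 319 ((492.56683349609375, -332.5135498046875), (56.77787399291992, 14.50950813293457), 20.631561279296875) top z 0.0760842039273788
  lid [ 0.4925 -0.3323]
side bar 121 ((494.0899658203125, -331.93743896484375), (55.64164352416992, 16.32415771484375), 20.874135971069336) top z 0.07508230330018056
  lid [ 0.4939 -0.3338]
```

View pics/m.png

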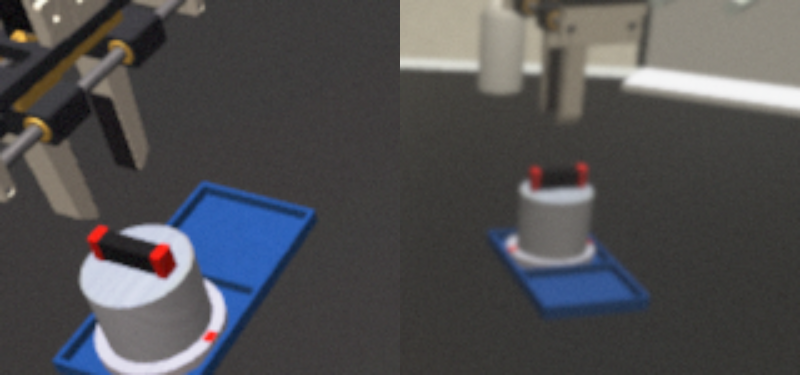

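The lid sits level on the flange, bar in line with the red marks (scene crop (130,250) and mark (210,337)). Now the amber bottle.

```bash
python3 -m jog '[[0.62,0.025,-0.027,0,-7],[0.62,0.05,-0.054,0,-14],[0.62,0.075,-0.08,0.002,-21],[0.62,0.095,-0.1,0.003,-28],[0.62,0.098,-0.106,0.0035,-33]]'; python3 d.py .59,-.08,.145,-15 .6228,.0152,.145,0
```

```text
t: 30.67
tool_pos: [0.5478, -0.1939, 0.1026]
tool_rot: [-0.009, 0.887, 0.461, -0.005]
ft_force: [1.2, 0.8, -0.5]
finger_gap: 0.0575
t 30.67 pos [ 0.5478 -0.1939  0.1391] jaw -35.06 tilt [-0.0164  0.011  -0.9998] gap 0.0575 F [ 1.2  0.8 -0.5] j [-0.43  0.15  1.61  0.    1.4   0.18]
.59,-.08,.145,-15 -> dx 0.1175 dy -0.0309 dz -0.0059 turn -20.1
.6228,.0152,.145,0 -> dx 0.1004 dy 0.0070 dz -0.0000 turn -15.0
```

```bash
python3 -m jog '[[0.62,0.03,-0.008,0,-5],[0.62,0.06,-0.015,-0.003,-10],[0.62,0.09,-0.023,-0.005,-15],[0.62,0.11,-0.03,-0.006,-20],[0.62,0.1175,-0.031,-0.006,-20]]' > /dev/null; python3 -m jog '[[0.62,0.03,0.002,0,-5],[0.62,0.06,0.004,0,-10],[0.62,0.085,0.006,0,-15],[0.62,0.095,0.007,0,-15],[0.62,0.095,0.007,0,-15]]';python3 -m jog '[[0.62,0,0,0,0],[0.62,0,0,0,0],[0.62,0,0,0,0],[0.62,0,0,0,0],[0.62,0,0,0,0]]'; python3 d.py .6228,.0152,.09,0 .6228,.0152,.026,0
```

```text
t: 31.5
tool_pos: [0.6197, 0.0152, 0.1065]
tool_rot: [-0.012, 0.705, 0.709, -0.003]
ft_force: [-0.3, 0.0, -0.7]
finger_gap: 0.0575
t: 31.92
tool_pos: [0.6197, 0.0142, 0.1066]
tool_rot: [-0.012, 0.706, 0.708, -0.003]
ft_force: [-0.5, -0.6, 0.4]
finger_gap: 0.0577
t 31.92 pos [0.6197 0.0142 0.1431] jaw 0.2 tilt [-0.021   0.0128 -0.9997] gap 0.0577 F [-0.5 -0.6  0.4] j [-0.07  0.25  1.49  0.01  1.42 -0.07]
.6228,.0152,.09,0 -> dx 0.0010 dy 0.0031 dz 0.0531 turn 0.2
.6228,.0152,.026,0 -> dx 0.0000 dy 0.0000 dz 0.0640 turn 0.0
```

```bash
python3 - <<'E'
s=open('d.py').read()
s=s.replace("for a in sys.argv[1:]:","w0=True\nfor a in sys.argv[1:]:",1)
s=s.replace("    p=np.array([x,y,z])","    if w0: print('   exact first leg',np.round(M.T@d,4)); w0=False\n    p=np.array([x,y,z])",1)
open('d.py','w').write(s)
E
python3 d.py .6228,.0152,.08,0; python3 d.py .6228,.0152,.028,0
```

```text
t 31.92 pos [0.6197 0.0142 0.1431] jaw 0.2 tilt [-0.021   0.0128 -0.9997] gap 0.0577 F [-0.5 -0.6  0.4] j [-0.07  0.25  1.49  0.01  1.42 -0.07]
.6228,.0152,.08,0 -> dx 0.0010 dy 0.0031 dz 0.0631 turn 0.2
   exact first leg [0.0002 0.0044 0.063 ]
t 31.92 pos [0.6197 0.0142 0.1431] jaw 0.2 tilt [-0.021   0.0128 -0.9997] gap 0.0577 F [-0.5 -0.6  0.4] j [-0.07  0.25  1.49  0.01  1.42 -0.07]
.6228,.0152,.028,0 -> dx 0.0010 dy 0.0031 dz 0.1151 turn 0.2
   exact first leg [-0.0005  0.0055  0.115 ]
```

```bash
python3 -m jog '[[0.62,0,0.0045,0.02,0],[0.62,0,0.005,0.05,0],[0.62,-0.0005,0.0055,0.085,0],[0.62,-0.0005,0.0055,0.105,0],[0.62,-0.0005,0.0055,0.112,0]]'; python3 -m jog '[[0.62,0,0,0,0],[0.62,0,0,0,0],[0.62,0,0,0,0],[0.62,0,0,0,0],[0.62,0,0,0,0]]'; python3 d.py .6228,.0152,.028,0
```

```text
t: 32.33
tool_pos: [0.6192, 0.0148, -0.0101]
tool_rot: [-0.014, 0.706, 0.708, -0.005]
ft_force: [-1.1, -0.9, -1.2]
finger_gap: 0.0574
t: 32.75
tool_pos: [0.6208, 0.0147, -0.0081]
tool_rot: [-0.013, 0.706, 0.708, -0.004]
ft_force: [-0.1, -0.4, -0.2]
finger_gap: 0.0579
t 32.75 pos [0.6208 0.0147 0.0284] jaw 0.14 tilt [-0.0245  0.0129 -0.9996] gap 0.0579 F [-0.1 -0.4 -0.2] j [-0.07  0.37  1.56  0.01  1.23 -0.07]
.6228,.0152,.028,0 -> dx 0.0005 dy 0.0020 dz 0.0004 turn 0.1
   exact first leg [0.0005 0.002  0.0003]
```

```bash
python3 -m jog '[[0.62,0.0005,0.002,0,0],[0.62,0.0005,0.002,0,0],[0.3,0.0005,0.002,0,0],[0.3,0.0005,0.002,0,0],[0.3,0.0005,0.002,0,0]]' 20; python3 -m jog '[[0.3,0,0,0,0],[0.3,0,0,0,0],[0.3,0,0,0,0],[0.3,0,0,0,0],[0.3,0,0,0,0]]'; python3 d.py; python3 -m jog '[[0.3,0,0,-0.02,0],[0.3,0,0,-0.055,0],[0.3,0,0,-0.09,0],[0.3,0,0,-0.115,0],[0.3,0,0,-0.12,0]]' 30;  python3 d.py .56,-.08,.155,-5 .48,-.2,.155,-5 .462,-.2501,.155,21.5
```

```text
t: 33.17
tool_pos: [0.6226, 0.0152, -0.0081]
tool_rot: [-0.013, 0.706, 0.708, -0.004]
ft_force: [0.4, 0.4, 1.8]
finger_gap: 0.0438
t: 33.58
tool_pos: [0.6226, 0.0152, -0.0081]
tool_rot: [-0.013, 0.706, 0.708, -0.004]
ft_force: [-1.1, -0.6, 1.1]
finger_gap: 0.0436
t 33.58 pos [0.6226 0.0152 0.0284] jaw 0.15 tilt [-0.0249  0.0129 -0.9996] gap 0.0436 F [-1.1 -0.6  1.1] j [-0.07  0.38  1.56  0.01  1.23 -0.07]
t: 34.0
tool_pos: [0.629, 0.0134, 0.1179]
tool_rot: [-0.01, 0.706, 0.708, -0.001]
ft_force: [-0.0, -0.5, -0.1]
finger_gap: 0.0434
t 34.0 pos [0.629  0.0134 0.1544] jaw 0.14 tilt [-0.0165  0.0124 -0.9998] gap 0.0434 F [-0.  -0.5 -0.1] j [-0.07  0.26  1.46  0.01  1.44 -0.07]
.56,-.08,.155,-5 -> dx -0.0932 dy -0.0693 dz -0.0006 turn 5.1
   exact first leg [-0.0932 -0.0693 -0.0006]
.48,-.2,.155,-5 -> dx -0.1265 dy -0.0692 dz -0.0000 turn 0.0
.462,-.2501,.155,21.5 -> dx -0.0515 dy -0.0136 dz -0.0000 turn -26.5
```

```bash
python3 -m jog '[[0.3,-0.015,-0.01,0,0],[0.3,-0.035,-0.025,0,-2],[0.3,-0.06,-0.042,0,-5],[0.3,-0.08,-0.058,0,-8],[0.3,-0.093,-0.069,0,-10]]' > /dev/null; python3 d.py .48,-.2,.15,15
```

```text
t 34.42 pos [ 0.5579 -0.0812  0.1524] jaw 10.26 tilt [-0.0193  0.0124 -0.9997] gap 0.0432 F [-0.8 -0.5 -2.2] j [-0.24  0.1   1.65  0.01  1.42 -0.42]
.48,-.2,.15,15 -> dx -0.1030 dy -0.0978 dz 0.0024 turn -4.7
   exact first leg [-0.103  -0.0978  0.0025]
```

```bash
python3 -m jog '[[0.3,-0.025,-0.024,0,-2],[0.3,-0.05,-0.048,0,-4],[0.3,-0.075,-0.072,0,-6],[0.3,-0.095,-0.09,0,-8],[0.3,-0.103,-0.098,0,-10]]' > /dev/null; python3 -m jog '[[0.3,-0.01,-0.005,0,0],[0.3,-0.025,-0.01,0,-1],[0.3,-0.035,-0.01,0,-1],[0.3,-0.035,-0.01,0,-1],[0.3,-0.035,-0.01,0,-1]]' > /dev/null; python3 d.py .462,-.2501,.06,21.5
```

```text
t 35.25 pos [ 0.48   -0.2384  0.1494] jaw 21.16 tilt [-0.0227  0.0134 -0.9997] gap 0.0435 F [-0.3  0.8 -1.8] j [-0.56  0.03  1.72 -0.    1.42 -0.93]
.462,-.2501,.06,21.5 -> dx -0.0044 dy -0.0210 dz 0.0894 turn -0.3
   exact first leg [-0.0063 -0.0195  0.0897]
```

```bash
python3 -m jog '[[0.3,-0.003,-0.01,0.01,0],[0.3,-0.0063,-0.0195,0.035,0],[0.3,-0.0063,-0.0195,0.06,0],[0.3,-0.0063,-0.0195,0.08,0],[0.3,-0.0063,-0.0195,0.085,0]]' > /dev/null; python3 -m jog '[[0.3,0,0,0,0],[0.3,0,0,0,0],[0.3,0,0,0,0],[0.3,0,0,0,0],[0.3,0,0,0,0]]'; python3 d.py .462,-.2501,.034,21.5; python3 - <<'E'
from h import *
from scipy.optimize import least_squares
for n in ("scene","side"):
    c,P=cap(n);Q=P.reshape(-1,3); B=Q[(np.hypot(Q[:,0]-.462,Q[:,1]+.25)<.032)&(Q[:,2]>.036)&(Q[:,2]<.055)]
    if len(B)>8: print(n,least_squares(lambda c:np.hypot(B[:,0]-c[0],B[:,1]-c[1])-.022,(.462,-.25),loss="soft_l1",f_scale=.001).x.round(4),len(B))
E
```

```text
t: 36.08
tool_pos: [0.4599, -0.2484, 0.0248]
tool_rot: [-0.015, 0.565, 0.825, -0.001]
ft_force: [0.7, -0.3, -1.3]
finger_gap: 0.0433
t 36.08 pos [ 0.4599 -0.2484  0.0613] jaw 21.18 tilt [-0.0264  0.0159 -0.9995] gap 0.0433 F [ 0.7 -0.3 -1.3] j [-0.59  0.09  1.83 -0.    1.26 -0.96]
.462,-.2501,.034,21.5 -> dx -0.0024 dy 0.0014 dz 0.0273 turn -0.3
   exact first leg [-0.003   0.0019  0.0272]
scene [ 0.4607 -0.2474] 165
side [ 0.4616 -0.2486] 147
```

```bash
python3 -m jog '[[0.3,-0.0015,0.001,0.008,0],[0.3,-0.0025,0.0015,0.016,0],[0.3,-0.0025,0.0015,0.022,0],[0.3,-0.0025,0.0015,0.025,0],[0.3,-0.0025,0.0015,0.027,0]]'; python3 d.py; python3 -m jog '[[0.3,0,0,0.001,0],[0.3,0,0,0.0015,0],[0.3,0,0,0.002,0],[0.3,0,0,0.002,0],[0.3,0,0,0.002,0]]';python3 d.py .462,-.2501,.0324,21.5
```

```text
t: 36.6
tool_pos: [0.4602, -0.249, -0.0041]
tool_rot: [-0.017, 0.565, 0.825, -0.001]
ft_force: [0.2, -0.3, -0.3]
finger_gap: 0.0435
t 36.6 pos [ 0.4602 -0.249   0.0324] jaw 21.18 tilt [-0.0288  0.0175 -0.9994] gap 0.0435 F [ 0.2 -0.3 -0.3] j [-0.59  0.13  1.84 -0.    1.2  -0.96]
t: 37.02
tool_pos: [0.4603, -0.2493, -0.0042]
tool_rot: [-0.017, 0.565, 0.825, -0.001]
ft_force: [-6.9, 3.8, 16.5]
finger_gap: 0.0434
t 37.02 pos [ 0.4603 -0.2493  0.0323] jaw 21.18 tilt [-0.0288  0.0171 -0.9994] gap 0.0434 F [-6.9  3.8 16.5] j [-0.59  0.13  1.84 -0.    1.2  -0.96]
.462,-.2501,.0324,21.5 -> dx -0.0014 dy 0.0012 dz -0.0001 turn -0.3
   exact first leg [-0.0014  0.0012 -0.0002]
```

```bash
python3 -m jog '[[0.3,0,0,-0.0005,0],[0.3,0,0,-0.0005,0],[0.62,0,0,-0.0005,0],[0.62,0,0,-0.0005,0],[0.62,0,0,-0.0005,0]]' 20; python3 -m jog '[[0.62,0,0,0,0],[0.62,0,0,-0.005,0],[0.62,0,0,-0.03,0],[0.62,0,0,-0.07,0],[0.62,0,0,-0.1,0]]' >/dev/null; python3 -m jog '[[0.62,0.03,0,-0.02,0],[0.62,0.07,0,-0.03,0],[0.62,0.11,0,-0.03,0],[0.62,0.14,0,-0.03,0],[0.62,0.14,0,-0.03,0]]'; python3 - <<'E'
from h import *
for n in ("scene","side"):
    c,P=cap(n); cv2.imwrite(f"pics/{n}1.png",c["frame"]); np.savez(f"{n}0.npz" if 0 else f"{n}1.npz",P=P,f=c["frame"])
E
sed -e 's/0.npz/1.npz/' -e 's/("clear",(.48,.047)/("clear",(.4668,.3205)/; s/("amber",(.622,.014)/("amber",(.461,-.249)/; s/("logger",(.47,-.045)/("logger",(.471,.2305)/' -e 's/circ(c,r,.006,h-.002)/circ(c,r,.016,h-.002)/; s/H-.004,H+.004/H-.001,H+.009/' m.py > m1.py; python3 m1.py | grep -E "clear|amber|logger|gvial|hose"
```

```text
t: 37.43
tool_pos: [0.4603, -0.2492, -0.0039]
tool_rot: [-0.017, 0.565, 0.825, -0.001]
ft_force: [0.4, -0.5, 0.1]
finger_gap: 0.0565
t: 38.27
tool_pos: [0.4122, -0.1169, 0.1324]
tool_rot: [-0.017, 0.564, 0.826, -0.0]
ft_force: [-1.1, 0.0, 0.4]
finger_gap: 0.0576
clear [[0.4672, 0.3216, 193, 1.4], [0.467, 0.3202, 810, 0.6], [0.467, 0.3203, 1003, 0.9]] [([0.4684, 0.3195], 85), ([0.4673, 0.3207], 651)]
amber [[0.4615, -0.2486, 339, 0.9], [0.4624, -0.2499, 271, 1.3], [0.4617, -0.2492, 610, 1.2]] [([0.463, -0.249], 167), ([0.4612, -0.2468], 60)]
logger [[0.4718, 0.2309, 80, 1.2], [0.472, 0.2288, 151, 0.5], [0.4717, 0.2293, 231, 1.1]] [([0.473, 0.2304], 104), ([0.4723, 0.2304], 431)]
gvial [[0.6293, 0.2381, 89, 1.1], [0.6295, 0.2362, 250, 0.7], [0.6295, 0.2365, 339, 1.1]] [([0.6306, 0.236], 45), ([0.6292, 0.2385], 28)]
hose [None, None, None] [([0.6319, 0.1119], 166), ([0.6318, 0.1121], 153)]
```

View pics/scene1.png

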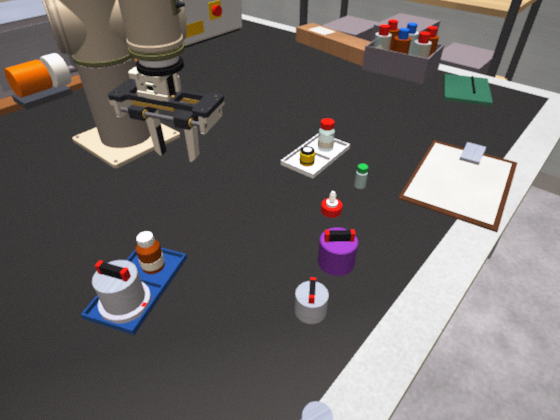

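View pics/side1.png

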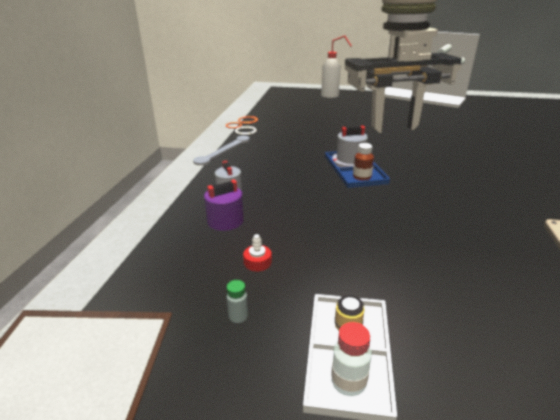

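Everything stands upright where it belongs: clear bottle and logger in the white tray (scene (327,135), (307,156)), amber bottle and closed canister in the blue one ((150,252), (120,285)). The green vial and hose cap have not moved, and the gripper is clear, so I'm handing in.

```bash
python3 -m jog '[[0.62,0,0,0,0],[0.62,0,0,0,0],[0.62,0,0,0,0],[0.62,0,0,0,0],[0.62,0,0,0,0]]'; python3 -c "from bench import job; print(job.close_job())"
```

```text
t: 38.78
tool_pos: [0.4136, -0.1207, 0.1322]
tool_rot: [-0.016, 0.565, 0.825, -0.001]
ft_force: [0.2, -0.5, -1.1]
finger_gap: 0.0578
the job is handed in; nothing more can be done
None
```

Both kits are made up and the job was handed in at 38.8 s of the 131 s allowed. The hand-in reports no verdict.

**White tray:** the clear bottle and the logger stand in separate compartments. Both are within about 2 mm of where I aimed, the compartment centres.

**Blue tray:**
- **Vial:** it stands in the canister. After release it was about 1–1.5 mm off the axis, with its top near the expected height.
- **Lid:** it is down on the flange. Its top measured 75–76 mm against 76 expected, and it sits about 2 mm off centre. The bar is at about 20.8°, with the red marks at about 21.5°.
- **Amber bottle:** it stands within about 1 mm of the centre of the free compartment.

Each glass piece was lowered to contact at 6–16 N before I let go. The green vial and the hose cap have not measurably moved.

**What disagreed:**
- **Tool height:** the reported tool height was about 36.5 mm lower than the finger tips seen by both fixed cameras. My first grasp therefore closed on the clear bottle's cap and shoulder. I released it with the bottle unmoved and corrected the height for every later move.
- **Tool tilt:** the tool drifted slowly to about 0.03 rad of tilt. I did not measure the tilt of the placed pieces as a number, but they look upright in the last pictures.
- **Cameras:** the two fixed cameras differ by 1–2 mm in position.

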